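# Find the stamped parts crate and push it to the dispatch line

## Robot

A 6-joint arm with a two-finger parallel gripper is mounted at the origin on the work surface. World frame = base frame: x ahead of the robot, y to its left, z up, the work surface at z = 0. Lengths are in m, angles in rad, forces in N, time in s.
With the tool pointing down it reaches from about 0.35 to 0.8 m from the base axis. Payload 7.3 kg.
Tool frame: the origin (TCP) lies on the centre line of the jaws, within the pads' length; the fingertips stand 19 mm ahead of it and the grasp point (between the pads) is the TCP; z points along the fingers, y is the direction in which the jaws open and shut (so a half turn about z gives the same grasp; the last joint's range is limited). The gripper opens to 85 mm and grips with 20 to 120 N. Pads are 22 mm wide; open, the fingers measure 114 mm over their backs; the gripper's body (76 mm by 85 mm) begins 54 mm behind the grasp point. The pads swing forward as they close: fully open they stand 13 mm farther back than shut.
Start: joints at [-1.297, 0.342, 1.524, -0, 1.275, -0.146], TCP at [0.214, -0.479, 0.25] pointing down, gripper open.
Joint ranges: [-2.53, 2.53], [-0.77, 2.02], [0.04, 2.7], [-1, 4.14], [0.28, 2.66], [-3.11, 3.11]. Speed limits (rad/s): [2.57, 2.57, 3.14, 3.14, 3.14, 3.14].

## Interface

Orientations are given as a rotation vector (axis times angle).
In Python, from rig import telemetry, read_camera, ticket gives the robot as it stands.
- The arm moves only by the shell command python3 -m inch 'ROWS' [FORCE]. ROWS is JSON, one flat list of numbers, 5 for each row, row after row: the opening, from 0 (shut) to 1 (fully open), then the shift along the tool's x, y, z in mm, then the turn about the tool's z in rad. A call has 1 to 20 rows; each row is the pose to reach, as a shift and turn from the pose commanded when the call began, along the tool's axes at that moment; what a row does not reach only later rows make up. A row lasts 1/10 s, in which the tool goes at most 50 mm and 8.59 degrees, less where a joint would pass 70% of its speed; a pose out of reach is approached as far as the arm can. A call with a gripper value outside its range is refused whole. The fingers move at their own pace and stop on an object; FORCE is the grip in N (left out, the last holds). Time passes only in rows, so rows that repeat a pose let the fingers close. It gives the time, the measured TCP pose, the force and the opening at its end, in the units of the state.
- telemetry.read_state(): the state, without advancing time (a new reading comes with each control period).
- read_camera(name): name is "scene" or "side" or "wrist"; returns a dict with "img" (480x640x3 uint8, blue, green, red), "K" (3x3 intrinsics, pixels), "k1" (the pictures are not rectified: a ray, as slopes to the right and down, at radius r is drawn at 1 + k1 r^2 times it, then the intrinsics apply), "R" (3x3) and "t" (3): a world point X has camera coordinates R X + t. Camera axes: x right, y down, z forward; pixel columns grow to the right and rows downward; lengths in m; the calibration is good to about 2 mm. A picture is of the moment at which its call begins. There is no depth.
- ticket.finish_job(): hands the job in, once; it reports no verdict.
The state is a dict: "t": time; "joint_pos": joint angles; "dq": joint speeds; "joint_efforts": joint torques, N m; "eef_pos": TCP position; "orientation": TCP orientation; "wrist_force": force on the tool from outside, world axes, zero at the start; "torque": the same for the moment, N m; "gripper_width": opening from 0.0 (shut) to 1.0 (fully open).
Only numpy, scipy, OpenCV 4.12 (cv2) and the standard library are available. Lean on these libraries where they do the work, as an engineer would, in place of code of your own. Each camera call takes 0.05 s, during which the arm holds its last target.

## Task

One of the two blue parts crates has a large orange inspection stamp on its underside. Without pinching or lifting anything, tip each crate steeply up towards the robot in turn, the one on the robot's left first, to about 55 degrees so that its underside shows, hold it so for a moment to look, and let it settle back flat. Then push the stamped crate along the bench until it stands flat across the yellow dispatch line, with the line under its middle; leave the other crate standing where it was, and leave everything else on the bench alone.

Things in the scene. Friction and masses are not known exactly. Their poses are not given: they have to be found in the camera images.
- crate_a: One of two identical open blue crates that swap places between runs; 100 mm deep (x), 130 wide (y), 105 high, walls 4, 0.35 to 0.57 kg, loose. z up, x away from the robot within 0.32 rad. Origin on its underside: near wall's outer face at x -42, far wall's at +58. Flat foot from x -42 to +22; beyond it the underside slopes up to 24 mm at the far wall. Fixed parts fill it to 61 mm; hollow above.
- crate_b: The other crate, same sizes and axes. A fingertip reaching in and pulling the near wall's inside near the top tips it towards the robot about that wall's lower edge. Centre of mass at x -7, 13 mm up: let go below about 1.1 rad of tilt, it drops back flat; beyond 1.25 it goes over onto that wall. Pushed high up it may tip forward; push low. Friction on the bench about 0.6.
- stamp (a point): Centre of the orange stamp, a flat rectangle 38 x 110 mm on the sloping far part of the stamped crate's underside (40 mm beyond and 12 mm above that crate's origin); hidden until the crate is tipped, then seen from the far side of the bench, beyond the crates.
- line: Dispatch line: flat yellow tape stuck on the bench, 25 mm wide (its x) and 620 mm long (its y), running left to right beyond both crates. Origin at its centre at bench height; x points away from the robot. Flush, offers no resistance.
- barrel: Bystander, not to be disturbed: loose black barrel connector, upright, 24 mm across, 36 mm high. Origin: centre of its underside.
- adapter: Bystander, not to be disturbed: loose steel adapter, upright, 22 mm across, 30 mm high. Origin: centre of its underside.
- driver: Bystander, not to be disturbed: screwdriver lying flat, 170 mm long. Origin: at its middle.
- tape: Bystander, not to be disturbed: dark blue tape dispenser, 140 x 55 mm, 87 mm high. Origin: centre of its underside.
- mug: Bystander, not to be disturbed: white mug, 76 mm across, 85 mm high. Origin: centre of its underside.
- jar: Bystander, not to be disturbed: amber jar with a white cap, 52 mm across, 60 mm high. Origin: centre of its underside.

How it is judged:
On the way, in this order (a step that is already met when the one before it is completed fails the run):
1. the crate on the robot's left is tipped up by more than 0.75 rad, the other standing flat (((y of crate_a in the frame of crate_b above 0 m and angle between crate_a's own z axis and vertical above 0.75 rad and angle between crate_b's own z axis and vertical below 0.08 rad) or (y of crate_a in the frame of crate_b below 0 m and angle between crate_b's own z axis and vertical above 0.75 rad and angle between crate_a's own z axis and vertical below 0.08 rad))), for 0.2 s.
2. the crate on the robot's right is tipped up by more than 0.75 rad, the other standing flat again (((y of crate_a in the frame of crate_b above 0 m and angle between crate_b's own z axis and vertical above 0.75 rad and angle between crate_a's own z axis and vertical below 0.08 rad) or (y of crate_a in the frame of crate_b below 0 m and angle between crate_a's own z axis and vertical above 0.75 rad and angle between crate_b's own z axis and vertical below 0.08 rad))), for 0.2 s.
3. both crates stand flat, and the stamped one has been pushed onto the dispatch line (angle between each of crate_a, crate_b's own z axis and vertical below 0.08 rad and x of crate_a in the frame of line between -0.03 and 0.014 m and y of crate_a in the frame of line between -0.3 and 0.3 m), for 0.2 s.
At the end, for the whole second after the job is handed in: The stamped crate stands flat and at rest (within 0.08 rad) with the line under it: the middle of its depth (8 mm beyond its origin) within 22 mm of the line's centre line and within the line's length (300 mm either way); the other crate stands flat and at rest within 60 mm of where it started (all of step 3 and linear speed of each of crate_a, crate_b below 0.02 m/s and height (world z) of each of crate_a, crate_b below 0.006 m and distance of crate_b from where it was at the start of the episode below 0.06 m); the robot touches nothing.
It fails at once if a crate is lifted off the bench (raised by more than 12 mm while level, or its centre by more than 62 mm in any pose) ((height (world z) of crate_a above 0.062 m or (height (world z) of crate_a above 0.012 m and angle between crate_a's own z axis and vertical below 0.1 rad)) or (height (world z) of crate_b above 0.062 m or (height (world z) of crate_b above 0.012 m and angle between crate_b's own z axis and vertical below 0.1 rad))).
It fails at once if the unstamped crate is pushed away (more than 90 mm) (distance of crate_b from where it was at the start of the episode above 0.09 m).
It fails at once if a bystander is shifted by more than 25 mm or knocked over (tilted by more than 0.5 rad) (distance of any of barrel, adapter, driver, tape, mug, jar from where it was at the start of the episode above 0.025 m or angle between any of barrel, adapter, tape, mug, jar's own z axis and vertical above 0.5 rad).
It also fails if it takes over 72 s, if anything falls off the work surface, if the arm or the gripper's body presses on something with over 40 N, if the wrist force passes 120 N, or if a joint passes its speed limit or range.

## Working session

There is one attempt and no reset: what is moved stays moved. The work goes in short steps, Python scripts to look and compute and a shell command to move; the robot and the scene stay as the last step left them, time stands still between calls to the robot, and variables do not carry over. Pictures are saved under pics/ and viewed, and the job is handed in when it is done.

```bash
ls; mkdir -p pics; python3 - <<'E'
from rig import telemetry, read_camera
import cv2
print(telemetry.read_state())
for n in ("scene","side","wrist"):
    c=read_camera(n); cv2.imwrite(f"pics/{n}0.png",c["img"]); print(n,c["K"],c["k1"],c["R"],c["t"])
E
```

```text
pics
{'t': 0.0, 'joint_pos': array([-1.29699793e+00,  3.42781528e-01,  1.52503356e+00, -9.90597650e-06,
        1.27544163e+00, -1.46012593e-01]), 'dq': array([ 0.0006735 ,  0.0004538 , -0.00244144,  0.00130407, -0.00144688,
        0.00027085]), 'joint_efforts': array([ 2.37941320e-03, -4.33673286e+01, -2.46007222e+01, -5.25386599e-05,
        7.79532013e-03, -5.24408804e-06]), 'eef_pos': array([ 0.21388869, -0.47902717,  0.24958966]), 'orientation': array([-3.07101203e+00, -6.54264254e-01,  1.81653089e-04]), 'wrist_force': array([ 0.24562502, -0.02442345, -0.26892954]), 'torque': array([0.0184349 , 0.06112622, 0.02740858]), 'gripper_width': 0.999955185031479}
scene [[607.46177758   0.         308.20272736]
 [  0.         607.46177758 247.8639985 ]
 [  0.           0.           1.        ]] -0.17759470945342662 [[-0.77298841  0.63439323  0.00584333]
 [ 0.49444253  0.6081828  -0.62099941]
 [-0.39751164 -0.47713616 -0.78378925]] [ 0.45083502 -0.22819024  1.72821399]
side [[571.43037414   0.         328.08542362]
 [  0.         571.43037414 234.48895916]
 [  0.           0.           1.        ]] 0.003350359614928553 [[-0.93434263 -0.35582793 -0.01975677]
 [-0.20190981  0.57423271 -0.79340357]
 [ 0.29366013 -0.73732169 -0.60837525]] [0.53044467 0.18969006 1.25490457]
wrist [[431.87023931   0.         319.82871759]
 [  0.         431.87023931 235.54404329]
 [  0.           0.           1.        ]] -0.09439136035486817 [[ 4.07866913e-01 -9.13040928e-01 -9.18781488e-04]
 [-8.79521799e-01 -3.93163255e-01  2.68074728e-01]
 [-2.45124430e-01 -1.08530724e-01 -9.63397683e-01]] [-0.52365729 -0.03308379  0.37847158]
```

View pics/scene0.png

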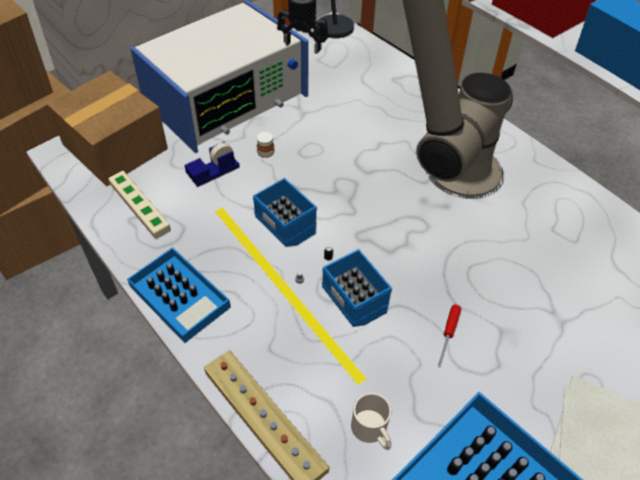

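View pics/side0.png

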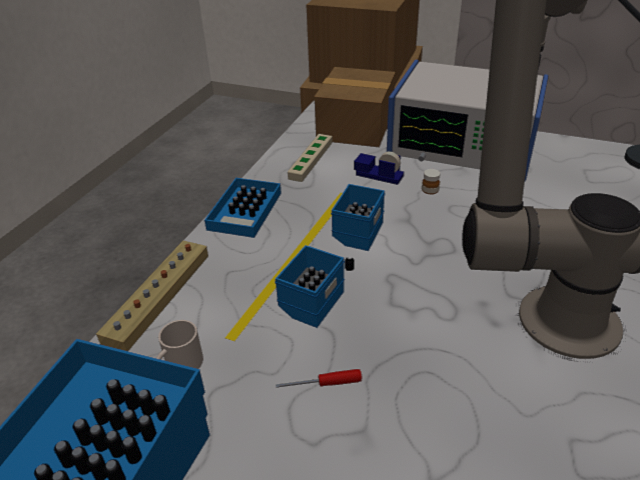

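View pics/wrist0.png

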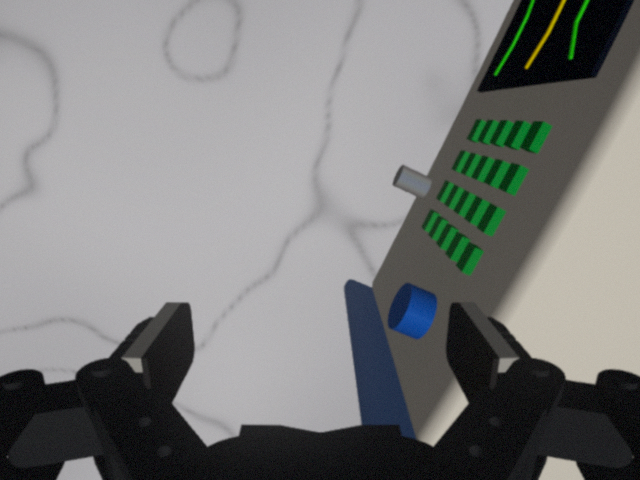

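The scene view, from the far side, shows crates at about (357,287), robot's left, and (285,212), robot's right. The adapter is at (300,279), the barrel at (328,253), the line runs from (219,210) to (362,381), and the instrument is near the arm. I'll enlarge it next.

```bash
cat > h.py <<'E'
import numpy as np, cv2
from rig import telemetry, read_camera
def undist(c,p):
    K=c["K"];d=np.array([c["k1"],0,0,0,0.])
    return cv2.undistortPoints(np.array(p,float).reshape(-1,1,2),K,d).reshape(-1,2)
def onplane(c,p,z):
    u=undist(c,p);R=c["R"];t=c["t"];C=-R.T@t
    z=np.broadcast_to(z,len(u))
    D=(R.T@np.c_[u,np.ones(len(u))].T).T
    return C+D*((z-C[2])/D[:,2])[:,None]
def proj(c,X):
    X=np.atleast_2d(np.array(X,float))
    return cv2.projectPoints(X,cv2.Rodrigues(c["R"])[0],c["t"],c["K"],np.array([c["k1"],0,0,0,0.]))[0].reshape(-1,2)
def crop(img,x0,y0,w,h,s,name):
    o=cv2.resize(img[y0:y0+h,x0:x0+w],None,fx=s,fy=s,interpolation=cv2.INTER_CUBIC)
    for k in range(0,w,20): cv2.putText(o,str(x0+k),(k*s,8),0,.3,(0,0,255)); cv2.line(o,(k*s,10),(k*s,16),(0,0,255),1)
    for k in range(0,h,20): cv2.putText(o,str(y0+k),(0,k*s+4),0,.3,(0,0,255)); cv2.line(o,(20,k*s),(26,k*s),(0,0,255),1)
    cv2.imwrite("pics/"+name,o)
E
python3 - <<'E'
import cv2
from h import *
a=cv2.imread("pics/scene0.png");crop(a,200,165,200,150,4,"s1.png")
a=cv2.imread("pics/side0.png");crop(a,260,170,160,160,3,"d1.png")
E
```

```text
(no output)
```

View pics/s1.png

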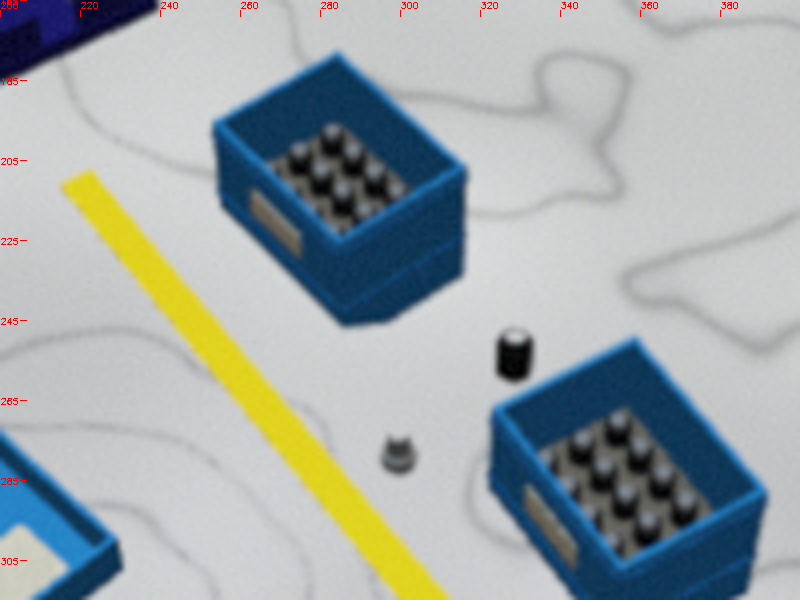

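View pics/d1.png

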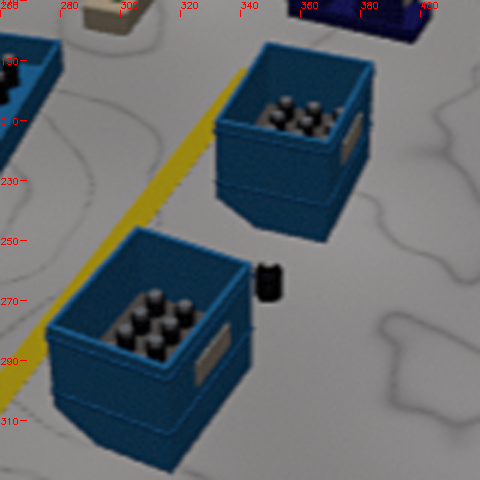

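```bash
cat >> h.py <<'E'
def rim(x,y,a,z=.105):
    L=np.array([[-.042,-.065],[.058,-.065],[.058,.065],[-.042,.065]])
    c,s=np.cos(a),np.sin(a)
    return np.c_[L@np.array([[c,s],[-s,c]])+[x,y],np.full(4,z)]
def fit(obs,x0):
    from scipy.optimize import least_squares
    def f(q):
        P=[]
        for c,p in obs:
            d=np.linalg.norm(proj(c,rim(*q))[:,None]-np.array(p)[None],axis=2)
            P.append(d.min(0))
            P.append(d.min(1))
        return np.concatenate(P)
    r=least_squares(f,x0); return r.x,np.abs(r.fun).max()
E
python3 - <<'E'
from h import *
S=read_camera("scene");D=read_camera("side")
R=[(254,195),(284,178.5),(316,207.5),(285,226)];L=[(323,267),(358,250),(391,288),(356,307)]
R2=[(348,184.5),(384,191),(370,217),(332,210)];L2=[(306,246),(344,258),(314,292),(276,279)]
for nm,p,q in (("L",L,L2),("R",R,R2)):
    w=onplane(S,p,.105);w2=onplane(D,q,.105);print(nm,w[:,:2].round(3).tolist(),w2[:,:2].round(3).tolist())
    m=np.r_[w.mean(0)[:2],0]
    for a0 in(-.2,0,.2):
        for ob in([(S,p)],[(S,p),(D,q)]):
            r,e=fit(ob,m+[0,0,a0]);print(r.round(4),round(e,2))
print("line",onplane(S,[(215,211.5),(223,208),(356,381),(365,380)],0).round(4)[:,:2].tolist())
pts={"barrel":(328.5,258),"adapter":(299.5,282),"drv":(447,335),"drvtip":(440,366),"drvend":(456,308),"mug":(371,437),"tape":(212,175),"jar":(265,153)}
for k,v in pts.items(): print(k,onplane(S,[v],0).round(3)[0,:2])
print("barrel side",onplane(D,[(349,270)],0).round(3))
E
```

```text
L [[0.597, 0.068], [0.502, 0.082], [0.517, 0.208], [0.611, 0.196]] [[0.593, 0.069], [0.497, 0.081], [0.519, 0.206], [0.611, 0.196]]
[ 0.5487  0.1395 -0.1218] 1.32
[ 0.5478  0.139  -0.133 ] 1.79
[ 0.5487  0.1395 -0.1218] 1.32
[ 0.5478  0.139  -0.133 ] 1.79
[ 0.5487  0.1395 -0.1218] 1.32
[ 0.5478  0.139  -0.133 ] 1.79
R [[0.586, -0.211], [0.492, -0.21], [0.493, -0.081], [0.589, -0.082]] [[0.589, -0.21], [0.49, -0.211], [0.489, -0.088], [0.587, -0.085]]
[ 0.5317 -0.146  -0.0089] 1.21
[ 0.5309 -0.1472  0.0032] 1.43
[ 0.5317 -0.146  -0.0089] 1.21
[ 0.5309 -0.1472  0.0032] 1.43
[ 0.5317 -0.146  -0.0089] 1.21
[ 0.5309 -0.1472  0.0032] 1.43
line [[0.6494, -0.3129], [0.6256, -0.3097], [0.6889, 0.2934], [0.6721, 0.3042]]
barrel [ 0.516 -0.002]
adapter [0.618 0.009]
drv [0.449 0.342]
drvtip [0.52  0.387]
drvend [0.377 0.305]
mug [0.751 0.409]
tape [ 0.579 -0.434]
jar [ 0.408 -0.412]
barrel side [[0.512 0.002 0.   ]]
```

```bash
cat >> h.py <<'E'
def delta(T,yaw=None):
    """tool-axis shift in mm & turn from the measured pose to TCP T; yaw = world heading of tool y"""
    s=telemetry.read_state();M=cv2.Rodrigues(np.array(s["orientation"]))[0]
    d=M.T@(np.array(T)-s["eef_pos"])*1000
    y=np.arctan2(M[1,1],M[0,1])
    t=0 if yaw is None else -((yaw-y+np.pi)%(2*np.pi)-np.pi)
    return d.round(1),round(t,3)
def loc(p,l):
    x,y,a=p;return np.array([x+np.cos(a)*l[0]-np.sin(a)*l[1],y+np.sin(a)*l[0]+np.cos(a)*l[1]])
E
python3 - <<'E'
from h import *
p=(.548,.139,-.13)
print(delta([*loc(p,(-.053,0)),.25],-.13),delta([*loc(p,(-.053,0)),.19],-.13))
E
```

```text
(array([ 5.118e+02, -4.561e+02,  3.000e-01]), np.float64(-1.021)) (array([ 511.8, -456.1,   60.3]), np.float64(-1.021))
```

```bash
python3 -m inch '[0.6,512,-456,0,-1.021, 0.6,512,-456,0,-1.021, 0.6,512,-456,0,-1.021, 0.6,512,-456,0,-1.021, 0.6,512,-456,0,-1.021, 0.6,512,-456,0,-1.021, 0.6,512,-456,0,-1.021, 0.6,512,-456,0,-1.021, 0.6,512,-456,0,-1.021, 0.6,512,-456,0,-1.021, 0.6,512,-456,0,-1.021, 0.6,512,-456,0,-1.021, 0.6,512,-456,0,-1.021, 0.6,512,-456,0,-1.021, 0.6,512,-456,0,-1.021, 0.6,512,-456,30,-1.021, 0.6,512,-456,60,-1.021, 0.6,512,-456,60,-1.021, 0.6,512,-456,60,-1.021, 0.6,512,-456,60,-1.021]'; python3 - <<'E'
from h import *
for n in ("scene","side","wrist"):
    c=read_camera(n); cv2.imwrite(f"pics/{n}1.png",c["img"])
    if n=="side": crop(c["img"],240,120,200,200,4 if 0 else 3,"d2.png")
    if n=="scene": crop(c["img"],260,165,200,150,4,"s2.png")
E
```

```text
t: 2.25
eef_pos: [0.4966, 0.1454, 0.192]
orientation: [2.36, 2.071, 0.003]
wrist_force: [0.2, 0.1, 0.2]
gripper_width: 0.601
```

View pics/s2.png

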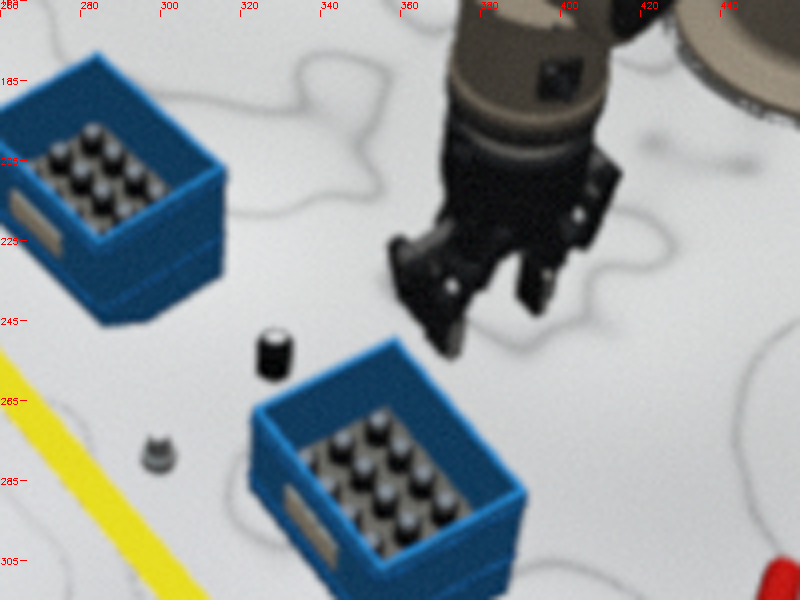

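View pics/d2.png

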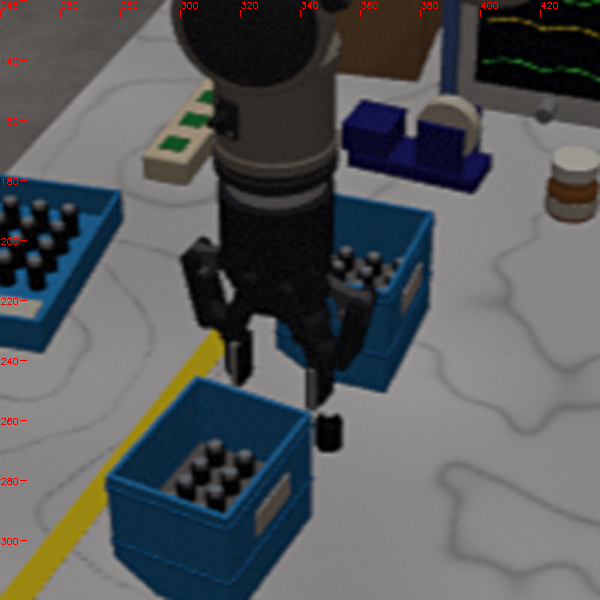

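View pics/wrist1.png

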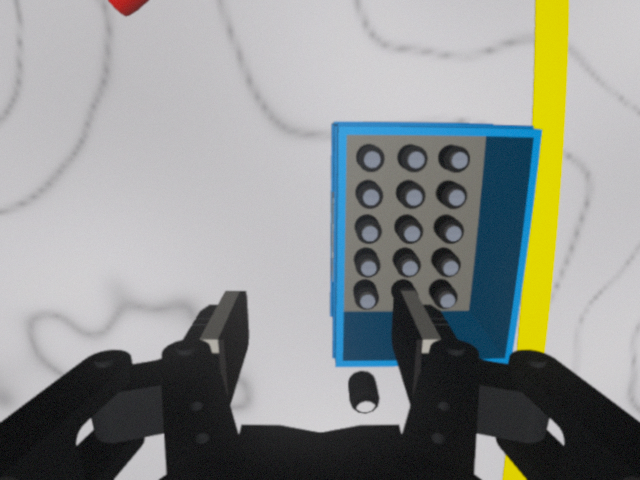

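```bash
python3 - <<'E'
from h import *
s=telemetry.read_state();print(s["eef_pos"])
M=cv2.Rodrigues(np.array(s["orientation"]))[0];T=s["eef_pos"]
def pl(c,p):
    u=undist(c,p);R=c["R"];C=-R.T@c["t"];D=(R.T@np.c_[u,np.ones(len(u))].T).T
    n=M[:,0]; X=C+D*(((T-C)@n)/(D@n))[:,None]
    return ((X-T)@M*1000).round(0)
D=read_camera("side");S=read_camera("scene");W=read_camera("wrist")
print(pl(D,[(301,203.3),(306.7,229.3),(323.3,246),(345,254),(364.3,216.7),(355,235)]).tolist())
print("scene",pl(S,[(357.5,226),(362,240),(370,254),(374,250),(415,207),(406,226),(394,243),(388,236)]).tolist())
wp=[(335,123),(540,128),(516,360),(336,364)]
print(onplane(W,wp,.105).round(3)[:,:2].tolist(),fit([(W,wp)],[.548,.139,-.13]))
L=[(323,267),(358,250),(391,288),(356,307)]
L2=[(306,246),(344,258),(314,292),(276,279)]
print(fit([(W,wp),(S,L)],[.548,.139,-.13]),fit([(W,wp),(S,L),(D,L2)],[.548,.139,-.13]))
# line in wrist
print(onplane(W,[(536,60),(568,60),(520,390),(545,300)],0).round(3)[:,:2])
E
```

```text
[0.49634782 0.14557333 0.19165641]
[[0.0, 73.0, -80.0], [0.0, 63.0, -18.0], [0.0, 24.0, 12.0], [-0.0, -27.0, 15.0], [0.0, -68.0, -93.0], [-0.0, -49.0, -42.0]]
scene [[-0.0, 74.0, -98.0], [0.0, 58.0, -43.0], [-0.0, 31.0, 23.0], [-0.0, 21.0, 15.0], [0.0, -78.0, -67.0], [-0.0, -62.0, -14.0], [0.0, -36.0, 27.0], [0.0, -14.0, -11.0]]
[[0.513, 0.21], [0.612, 0.196], [0.599, 0.07], [0.498, 0.082]] (array([ 0.5474961 ,  0.14040137, -0.11627576]), np.float64(4.0913747831055405))
(array([ 0.54755807,  0.14034278, -0.1164639 ]), np.float64(4.022417888560296)) (array([ 0.54751542,  0.1402956 , -0.11760104]), np.float64(3.8162658852010067))
[[ 0.663  0.235]
 [ 0.687  0.233]
 [ 0.651 -0.034]
 [ 0.67   0.05 ]]
```

```bash
python3 - <<'E'
from h import *
p=(.5476,.1402,-.117)
print(delta([*loc(p,(-.072,0)),.19],-.117))
E
```

```text
(array([  0.4, -20.1,   0.9]), np.float64(-0.013))
```

```bash
python3 -m inch '[1,0,-20,0,-0.013, 1,0,-20,10,-0.013, 1,0,-20,30,-0.013, 1,0,-20,50,-0.013, 1,0,-20,50,-0.013, 1,0,-20,50,-0.013]'; python3 - <<'E'
from h import *
for n in ("scene","side","wrist"):
    c=read_camera(n); cv2.imwrite(f"pics/{n}2.png",c["img"])
    if n=="side": crop(c["img"],240,120,200,200,3,"d3.png")
    if n=="scene": crop(c["img"],280,165,200,150,4,"s3.png")
E
```

```text
t: 3.15
eef_pos: [0.4762, 0.1482, 0.1402]
orientation: [-2.348, -2.087, 0.001]
wrist_force: [-0.4, -0.2, 0.2]
gripper_width: 0.999
```

View pics/s3.png

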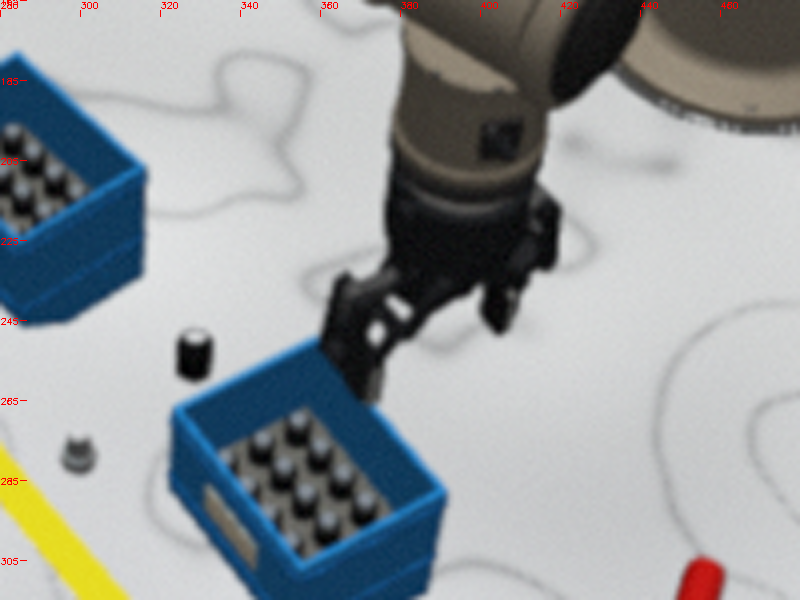

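View pics/d3.png

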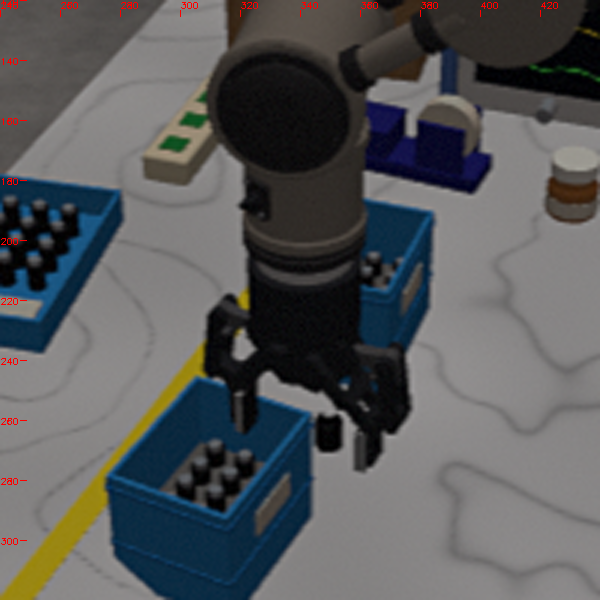

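```bash
python3 - <<'E'
from h import *
s=telemetry.read_state()
M=cv2.Rodrigues(np.array(s["orientation"]))[0];T=s["eef_pos"]
def pl(c,p):
    u=undist(c,p);R=c["R"];C=-R.T@c["t"];D=(R.T@np.c_[u,np.ones(len(u))].T).T
    n=M[:,0]; X=C+D*(((T-C)@n)/(D@n))[:,None]
    return ((X-T)@M*1000).round(0)
D=read_camera("side")
print(pl(D,[(308.3,236.7),(312,218),(316,252),(325,262),(319,263.5),(359,276),(376,255)]).tolist())
p=(.5476,.1402,-.117)
print(delta([*loc(p,(-.072,0)),.099],-.117))
# arc: rows for zc=.093, contact local(4,93) rel pivot
for th in np.arange(0,.95,.1):
    x=4*np.cos(th)-93*np.sin(th);z=93*np.cos(th)+4*np.sin(th); print(round(th,2),round(x-4,1),round(93-z,1))
E
```

```text
[[-0.0, 79.0, -51.0], [-0.0, 68.0, -103.0], [-0.0, 62.0, -16.0], [-0.0, 41.0, 4.0], [-0.0, 56.0, 14.0], [-0.0, -39.0, 12.0], [-0.0, -75.0, -58.0]]
(array([ 0.2, -0.5, 42.1]), np.float64(-0.0))
0.0 0.0 0.0
0.1 -9.3 0.1
0.2 -18.6 1.1
0.3 -27.7 3.0
0.4 -36.5 5.8
0.5 -45.1 9.5
0.6 -53.2 14.0
0.7 -60.9 19.3
0.8 -67.9 25.3
0.9 -74.4 32.1
```

```bash
python3 -m inch '[1,0,0,20,0, 1,0,0,42,0, 1,0,0,42,0, 1,0,-4,42,0, 1,0,-8,42,0, 1,0,-12,42,0, 1,0,-17,42,0, 1,0,-22,43,0, 1,0,-27,43,0, 1,0,-32,44,0, 1,0,-37,45,0, 1,0,-37,45,0, 1,0,-37,45,0]'; python3 - <<'E'
from h import *
for n in ("scene","side","wrist"):
    c=read_camera(n); cv2.imwrite(f"pics/{n}3.png",c["img"])
    if n=="side": crop(c["img"],240,120,200,200,3,"d4.png")
    if n=="scene": crop(c["img"],280,165,200,150,4,"s4.png")
E
```

```text
t: 4.65
eef_pos: [0.4392, 0.1526, 0.0953]
orientation: [2.347, 2.088, 0.0]
wrist_force: [1.2, 0.2, 0.8]
gripper_width: 1.0
```

View pics/s4.png

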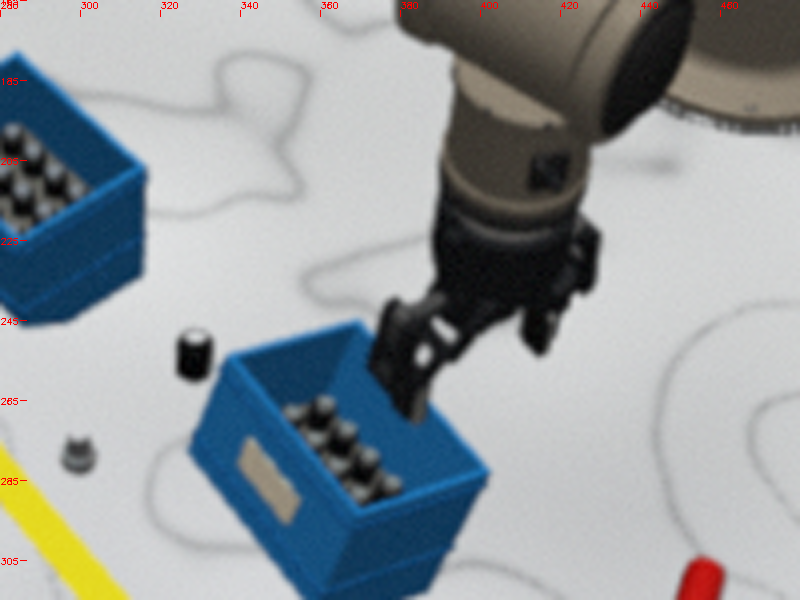

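View pics/d4.png

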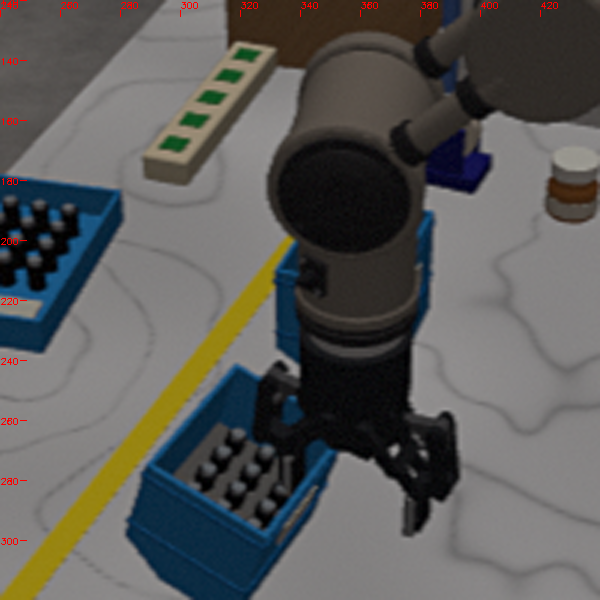

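```bash
python3 -m inch '[1,0,-4,1.5,0, 1,0,-8,3,0, 1,0,-12.5,4.5,0, 1,0,-16.5,6.5,0, 1,0,-21,9,0, 1,0,-25,11,0, 1,0,-29,13.5,0, 1,0,-32,16,0, 1,0,-32,16,0]'; python3 - <<'E'
from h import *
for n in ("scene","side"):
    c=read_camera(n); cv2.imwrite(f"pics/{n}4.png",c["img"])
    if n=="side": crop(c["img"],240,120,200,200,3,"d5.png")
    if n=="scene": crop(c["img"],280,165,200,150,4,"s5.png")
E
```

```text
t: 5.7
eef_pos: [0.4065, 0.1563, 0.0789]
orientation: [-2.347, -2.087, 0.002]
wrist_force: [0.5, 0.4, 0.2]
gripper_width: 0.999
```

View pics/s5.png

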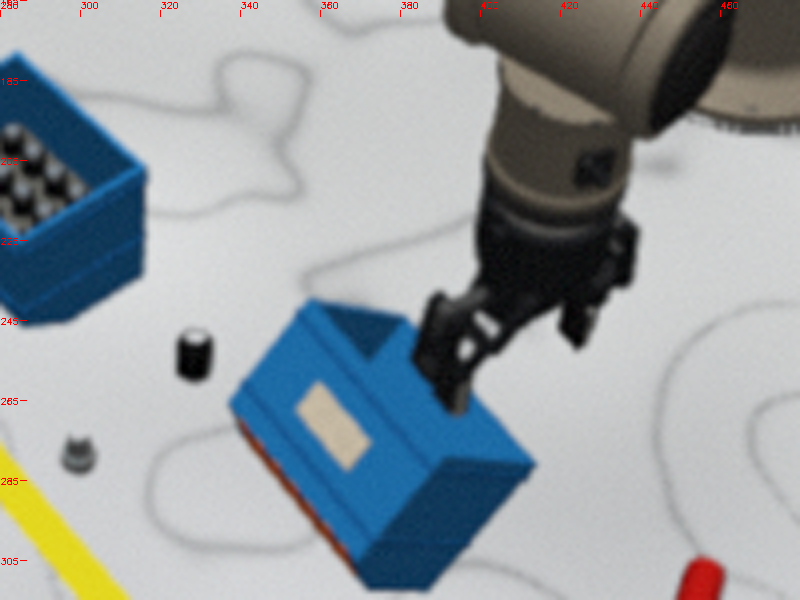

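View pics/d5.png

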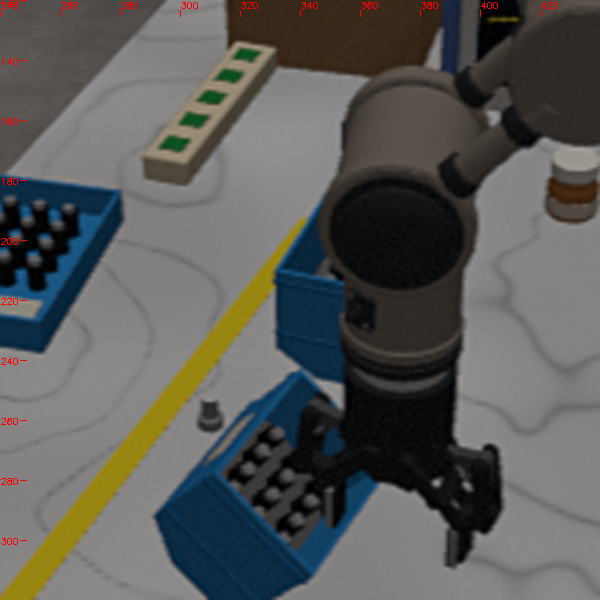

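```bash
python3 -m inch '[1,0,-3.5,3,0, 1,0,-7,6,0, 1,0,-10.5,9.5,0, 1,0,-13.5,13,0, 1,0,-13.5,13,0, 1,0,-13.5,13,0, 1,0,-13.5,13,0, 1,0,-13.5,13,0, 1,0,-13.5,13,0]'; python3 - <<'E'
from h import *
for n in ("scene","side"):
    c=read_camera(n); cv2.imwrite(f"pics/{n}5.png",c["img"])
    if n=="side": crop(c["img"],240,120,200,200,3,"d6.png")
    if n=="scene": crop(c["img"],280,165,200,150,4,"s6.png")
E
```

```text
t: 6.7
eef_pos: [0.3941, 0.1579, 0.0664]
orientation: [2.348, 2.087, 0.0]
wrist_force: [0.2, 0.1, -0.3]
gripper_width: 1.0
```

View pics/s6.png

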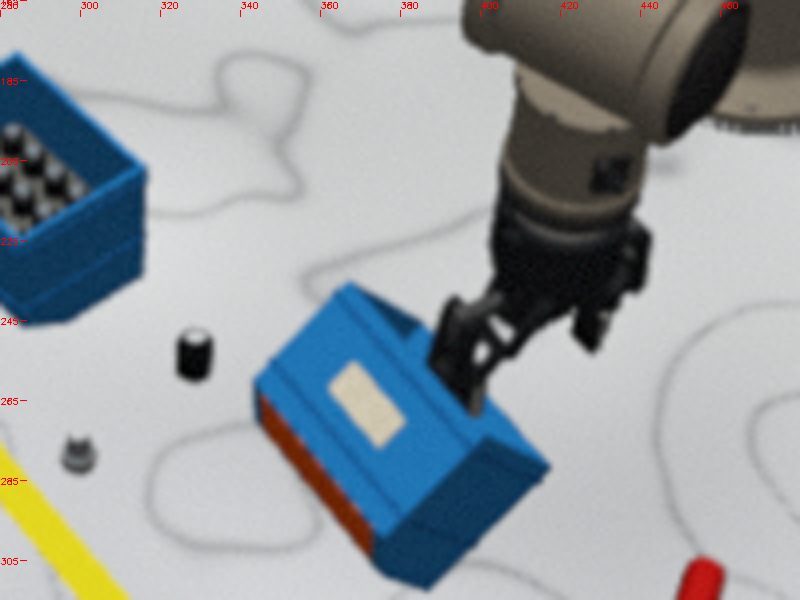

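View pics/d6.png

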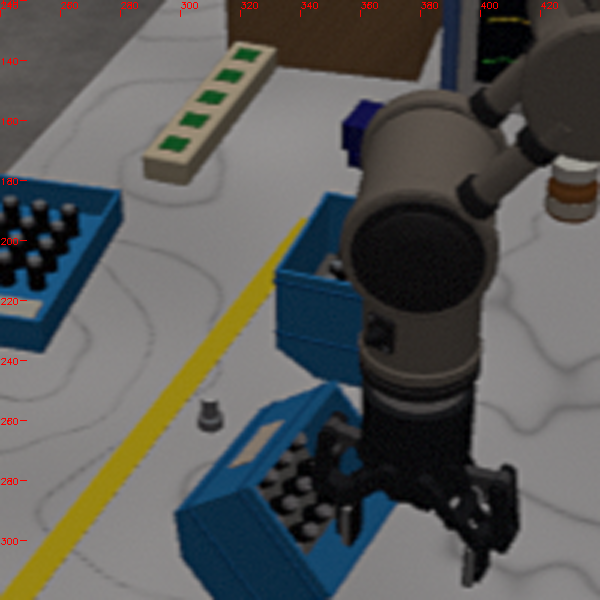

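The tip shows a large orange stamp along the lower underside edge of the left crate, from (344,262) to (373,303) in the scene image. I'll check the tilt angle numerically before letting it down.

```bash
cat >> h.py <<'E'
def tilt(c,L,px,x0):
    from scipy.optimize import least_squares
    L=np.array(L,float)/1000
    def f(q):
        x,y,a,th=q
        P=L-[-.042,0,0]; P=np.c_[P[:,0]*np.cos(th)-P[:,2]*np.sin(th),P[:,1],P[:,0]*np.sin(th)+P[:,2]*np.cos(th)]
        P[:,0]-=.042
        ca,sa=np.cos(a),np.sin(a)
        W=np.c_[x+ca*P[:,0]-sa*P[:,1],y+sa*P[:,0]+ca*P[:,1],P[:,2]]
        return (proj(c,W)-px).ravel()
    r=least_squares(f,x0);return r.x.round(3),np.abs(r.fun).max().round(2)
E
python3 - <<'E'
from h import *
S=read_camera("scene")
print(tilt(S,[(58,-65,105),(58,65,105),(-42,65,105),(58,-65,24),(58,65,24)],[(367,236),(401.5,274),(417,281.5),(344,260),(374.5,299)],[.548,.14,-.12,.85]))
E
```

```text
(array([ 0.549,  0.139, -0.132,  0.901]), np.float64(1.36))
```

Tilt is 0.90 rad, held over 0.5 s, so the left crate is the stamped one. Lowering it now along the reverse arc.

```bash
python3 -m inch '[1,0,3,-3,0, 1,0,6.5,-7,0, 1,0,10,-10,0, 1,0,13.5,-13,0, 1,0,17,-16,0, 1,0,21,-18.5,0, 1,0,25,-20.5,0, 1,0,29,-22.5,0, 1,0,33,-24.5,0, 1,0,37.5,-26,0, 1,0,42,-28,0, 1,0,46,-29,0, 1,0,51,-30,0, 1,0,56,-31,0, 1,0,60,-31,0, 1,0,65,-32,0, 1,0,70,-32,0, 1,0,75,-32,0, 1,0,80,-32,0, 1,0,84,-32,0]'; python3 -m inch '[1,0,1,-15,0, 1,0,1,-50,0, 1,0,1,-100,0, 1,0,1,-140,0, 1,0,1,-140,0]'; python3 - <<'E'
from h import *
for n in ("scene","wrist"):
    c=read_camera(n); cv2.imwrite(f"pics/{n}6.png",c["img"])
    if n=="scene": crop(c["img"],210,165,200,150,4,"s7.png")
print(delta([*loc((.5315,-.1465,-.003),(-.072,0)),.24],-.003))
E
```

```text
t: 8.85
eef_pos: [0.4774, 0.148, 0.0981]
orientation: [-2.347, -2.087, 0.001]
wrist_force: [-0.1, -0.6, 0.0]
gripper_width: 0.999
t: 9.35
eef_pos: [0.4809, 0.1485, 0.2439]
orientation: [2.343, 2.084, 0.014]
wrist_force: [-0.4, -0.2, 0.1]
gripper_width: 1.001
(array([-294.5,   15.5,   -1.2]), np.float64(-0.114))
```

View pics/s7.png

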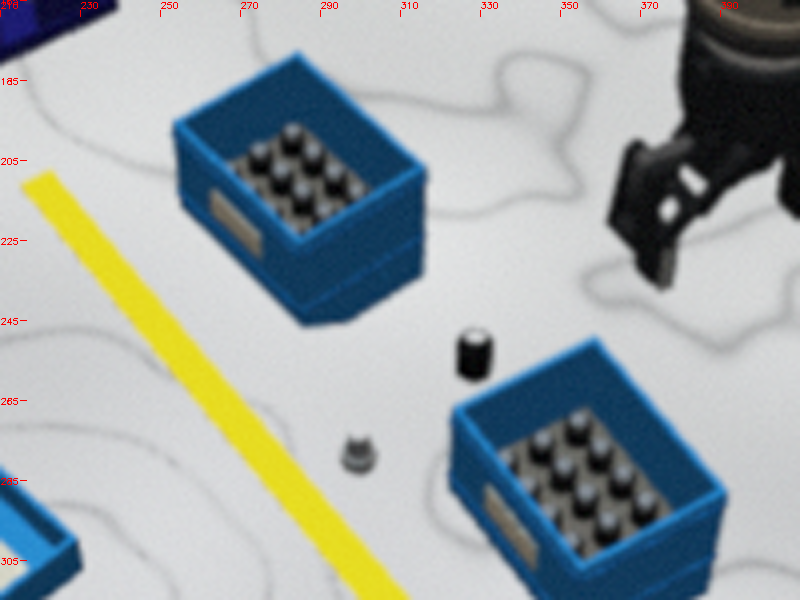

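View pics/wrist6.png

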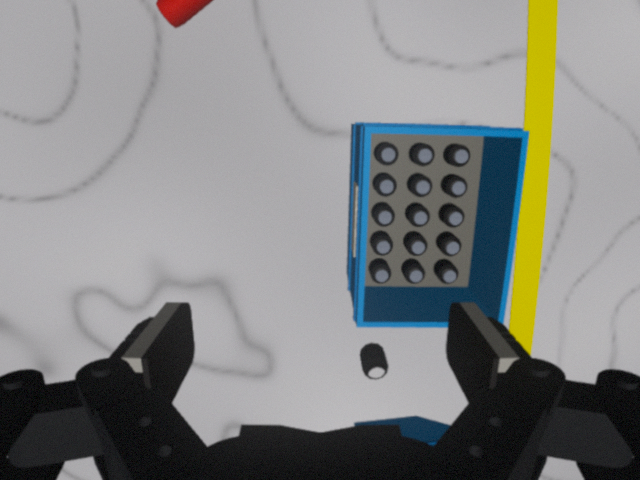

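The left crate is flat again, with its rim corners back where they were at (323,267) and (391,288). Moving to the right crate.

```bash
python3 -m inch '[1,-294,15,0,-0.114, 1,-294,15,0,-0.114, 1,-294,15,0,-0.114, 1,-294,15,0,-0.114, 1,-294,15,0,-0.114, 1,-294,15,0,-0.114, 1,-294,15,0,-0.114, 1,-294,15,30,-0.114, 1,-294,15,30,-0.114, 1,-294,15,30,-0.114]'; python3 - <<'E'
from h import *
for n in ("scene","wrist"):
    c=read_camera(n); cv2.imwrite(f"pics/{n}7.png",c["img"])
    if n=="scene": crop(c["img"],210,165,200,150,4,"s8.png")
E
```

```text
t: 10.45
eef_pos: [0.4583, -0.1448, 0.2074]
orientation: [-2.222, -2.217, 0.002]
wrist_force: [0.6, 0.7, 1.1]
gripper_width: 1.001
```

View pics/wrist7.png

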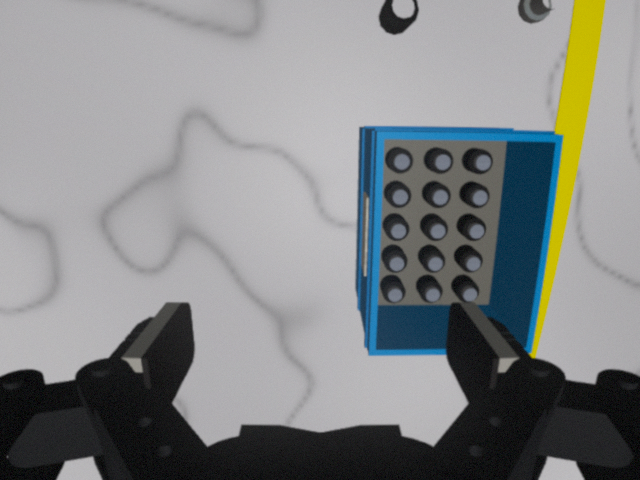

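View pics/s8.png

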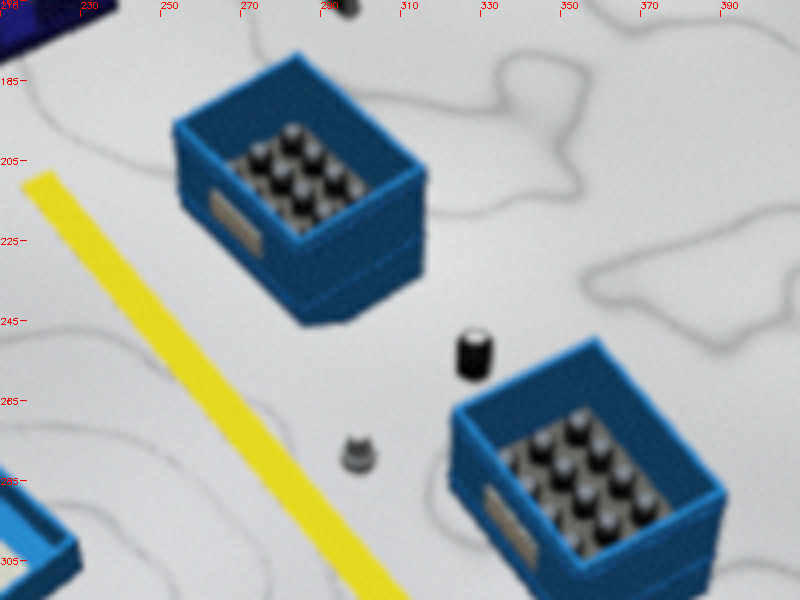

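```bash
python3 - <<'E'
from h import *
W=read_camera("wrist");S=read_camera("scene")
wp=[(374,128),(562,134),(536,356),(369,354)]
R=[(254,195),(284,178.5),(316,207.5),(285,226)]
print(onplane(W,wp,.105).round(3)[:,:2].tolist(),fit([(W,wp)],[.5317,-.146,0]),fit([(W,wp),(S,R)],[.5317,-.146,0]))
for p in [(.5315,-.1465,-.003)]: print(delta([*loc(p,(-.072,0)),.099],p[2]))
E
```

```text
[[0.489, -0.082], [0.589, -0.083], [0.593, -0.216], [0.49, -0.213]] (array([ 0.53197544, -0.14812527,  0.00310166]), np.float64(6.08827745304588)) (array([ 0.53193227, -0.14803884,  0.00258298]), np.float64(6.216351012041327))
(array([ -0.8,  -0. , 110.1]), np.float64(0.001))
```

```bash
python3 -m inch '[1,-1,0,40,0, 1,-1,0,80,0, 1,-1,0,108,0, 1,-1,0,108,0, 1,-1,-4,108,0, 1,-1,-8,108,0, 1,-1,-12,108,0, 1,-1,-17,108,0, 1,-1,-22,109,0, 1,-1,-27,109,0, 1,-1,-32,110,0, 1,-1,-37,111,0, 1,-1,-37,111,0, 1,-1,-37,111,0]'; python3 - <<'E'
from h import *
for n in ("scene","side"):
    c=read_camera(n); cv2.imwrite(f"pics/{n}8.png",c["img"])
    if n=="scene": crop(c["img"],210,140,200,150,4,"s9.png")
E
```

```text
t: 12.05
eef_pos: [0.4219, -0.1467, 0.0972]
orientation: [-2.225, -2.218, -0.0]
wrist_force: [1.7, 0.8, 0.7]
gripper_width: 1.003
```

View pics/s9.png

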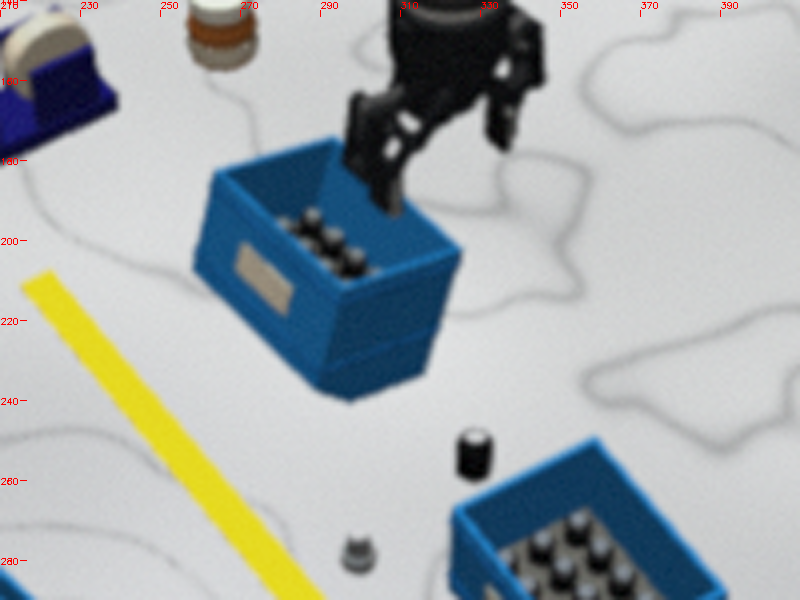

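The right crate is tipping the same way as the left one did, with its finger inside the near wall at about (307,192). I'll continue the arc to 0.9 rad.

```bash
python3 -m inch '[1,0,-4,1.5,0, 1,0,-8,3,0, 1,0,-12.5,4.5,0, 1,0,-16.5,6.5,0, 1,0,-21,9,0, 1,0,-25,11,0, 1,0,-29,13.5,0, 1,0,-32,16,0, 1,0,-36,19,0, 1,0,-39,22,0, 1,0,-42.5,25.5,0, 1,0,-45.5,29,0, 1,0,-45.5,29,0, 1,0,-45.5,29,0, 1,0,-45.5,29,0, 1,0,-45.5,29,0, 1,0,-45.5,29,0]'; python3 - <<'E'
from h import *
for n in ("scene","side"):
    c=read_camera(n); cv2.imwrite(f"pics/{n}9.png",c["img"])
    if n=="scene": crop(c["img"],210,140,200,150,4,"s10.png")
E
```

```text
t: 13.85
eef_pos: [0.3766, -0.1466, 0.0684]
orientation: [2.224, 2.218, 0.0]
wrist_force: [-1.2, 0.5, 0.7]
gripper_width: 0.996
```

View pics/s10.png

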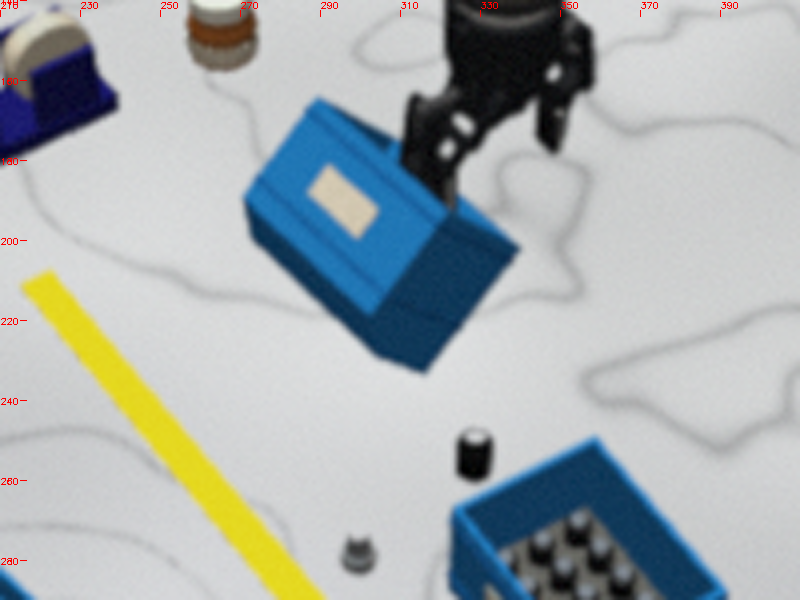

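```bash
python3 - <<'E'
from h import *
S=read_camera("scene")
print(tilt(S,[(58,-65,105),(58,65,105),(-42,65,105),(58,-65,24),(58,65,24)],[(289.5,164.5),(323,193.5),(339.5,202),(271.5,189),(302.5,218)],[.532,-.147,0,.85]))
E
python3 -m inch '[1,0,3,-3,0, 1,0,6.5,-7,0, 1,0,10,-10,0, 1,0,13.5,-13,0, 1,0,17,-16,0, 1,0,21,-18.5,0, 1,0,25,-20.5,0, 1,0,29,-22.5,0, 1,0,33,-24.5,0, 1,0,37.5,-26,0, 1,0,42,-28,0, 1,0,46,-29,0, 1,0,51,-30,0, 1,0,56,-31,0, 1,0,60,-31,0, 1,0,65,-32,0, 1,0,70,-32,0, 1,0,75,-32,0, 1,0,80,-32,0, 1,0,83,-32,0]'; python3 -m inch '[1,0,1,-15,0, 1,0,1,-50,0, 1,0,1,-100,0, 1,0,1,-140,0, 1,0,1,-140,0]'; python3 - <<'E'
from h import *
for n in ("scene","side"):
    c=read_camera(n); cv2.imwrite(f"pics/{n}10.png",c["img"])
    if n=="scene": crop(c["img"],210,165,200,150,4,"s11.png")
E
```

```text
(array([ 0.534, -0.146,  0.002,  0.899]), np.float64(1.16))
t: 16.0
eef_pos: [0.4596, -0.1467, 0.1001]
orientation: [-2.224, -2.218, 0.001]
wrist_force: [-0.3, 0.4, -1.0]
gripper_width: 1.002
t: 16.5
eef_pos: [0.4627, -0.1479, 0.2457]
orientation: [2.217, 2.211, 0.005]
wrist_force: [0.6, -0.7, -0.5]
gripper_width: 1.0
```

View pics/s11.png

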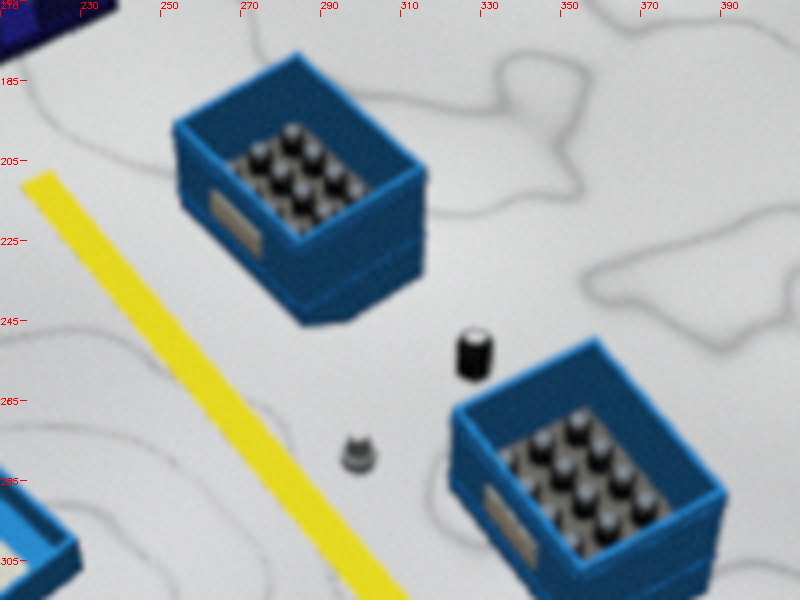

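The right crate's underside showed plain blue at 0.90 rad, and it has settled flat at its old corners (254,195) and (316,207). I'll set up behind the left crate to push, with the jaws along its width and the tips as low as the gripper body can go while clearing the rim.

```bash
python3 - <<'E'
from h import *
W=read_camera("wrist");s=telemetry.read_state();M=cv2.Rodrigues(np.array(s["orientation"]))[0]
print("cam rel tool mm",(M.T@(-W["R"].T@W["t"]-s["eef_pos"])*1000).round(0))
p=(.548,.1402,-.117)
print(delta([*loc(p,(-.095,0)),.246],-.117+np.pi/2))
E
```

```text
cam rel tool mm [  69.    2. -124.]
(array([297.8,  -7.1,  -6.3]), np.float64(-1.457))
```

```bash
python3 -m inch '[0.3,298,-7,-6,-1.457, 0.3,298,-7,-6,-1.457, 0.3,298,-7,-6,-1.457, 0.3,298,-7,-6,-1.457, 0.3,298,-7,-6,-1.457, 0.3,298,-7,-6,-1.457, 0.3,298,-7,-6,-1.457, 0.3,298,-7,-6,-1.457, 0.3,298,-7,-6,-1.457, 0.3,298,-7,-6,-1.457, 0.3,298,-7,-6,-1.457, 0.3,298,-7,-6,-1.457]'; python3 - <<'E'
from h import *
p=(.548,.1402,-.117)
print(delta([*loc(p,(-.095,0)),.055],-.117+np.pi/2))
for n in ("scene","side"):
    c=read_camera(n); cv2.imwrite(f"pics/{n}11.png",c["img"])
E
```

```text
t: 17.85
eef_pos: [0.4538, 0.1511, 0.245]
orientation: [-0.188, -3.133, 0.001]
wrist_force: [0.3, -0.9, 0.6]
gripper_width: 0.304
(array([ -0.4,   0.3, 190. ]), np.float64(-0.003))
```

View pics/scene11.png

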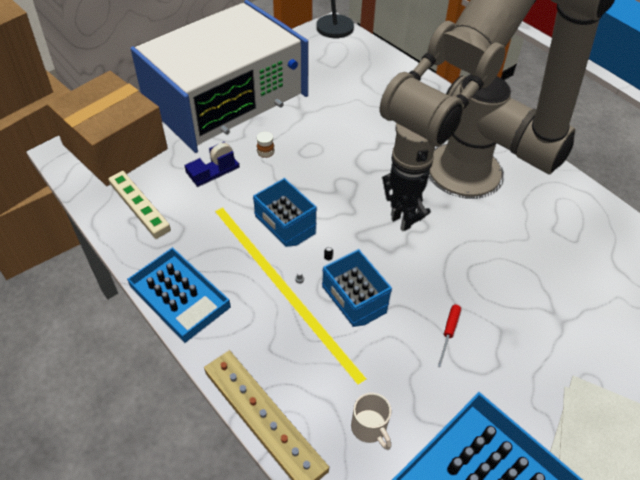

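```bash
python3 -m inch '[0.3,0,0,50,0, 0.3,0,0,100,0, 0.3,0,0,140,0, 0.3,0,0,170,0, 0.3,0,0,190,0, 0.3,0,0,190,0, 0.3,-10,0,190,0, 0.3,-20,0,190,0, 0.3,-30,0,190,0, 0.3,-37,0,190,0, 0.3,-37,0,190,0, 0.3,-37,0,190,0]'; python3 - <<'E'
from h import *
for n in ("scene","side"):
    c=read_camera(n); cv2.imwrite(f"pics/{n}12.png",c["img"])
    if n=="side": crop(c["img"],240,140,200,200,3,"d12.png")
    else: crop(c["img"],280,185,200,150,4,"s12.png")
E
```

```text
t: 19.15
eef_pos: [0.4908, 0.1468, 0.0563]
orientation: [-0.184, -3.136, 0.0]
wrist_force: [-1.1, 0.1, -0.9]
gripper_width: 0.303
```

View pics/s12.png

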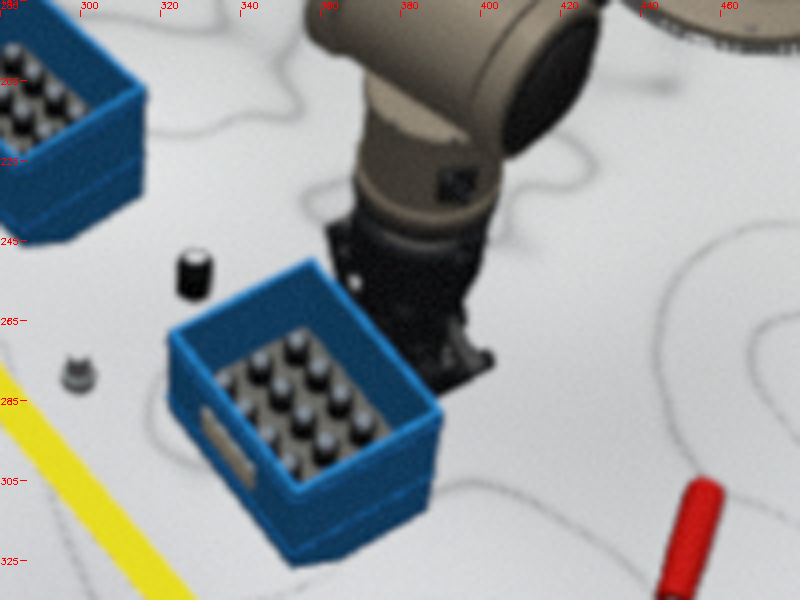

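View pics/d12.png

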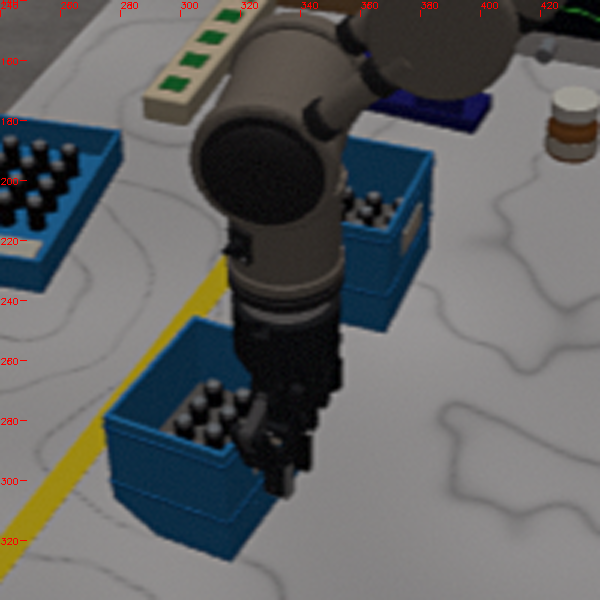

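```bash
python3 -m inch '[0.3,-3,0,0,0, 0.3,-6,0,0,0, 0.3,-9,0,0,0, 0.3,-12,0,0,0, 0.3,-15,0,0,0, 0.3,-18,0,0,0, 0.3,-21,0,0,0, 0.3,-24,0,0,0, 0.3,-27,0,0,0, 0.3,-30,0,0,0]'; python3 - <<'E'
from h import *
for n in ("scene","side"):
    c=read_camera(n); cv2.imwrite(f"pics/{n}13.png",c["img"])
    if n=="side": crop(c["img"],240,140,200,200,3,"d13.png")
    else: crop(c["img"],280,185,200,150,4,"s13.png")
E
```

```text
t: 20.25
eef_pos: [0.5201, 0.1435, 0.0562]
orientation: [-0.183, -3.134, 0.001]
wrist_force: [-5.1, 1.0, 3.8]
gripper_width: 0.299
```

View pics/s13.png

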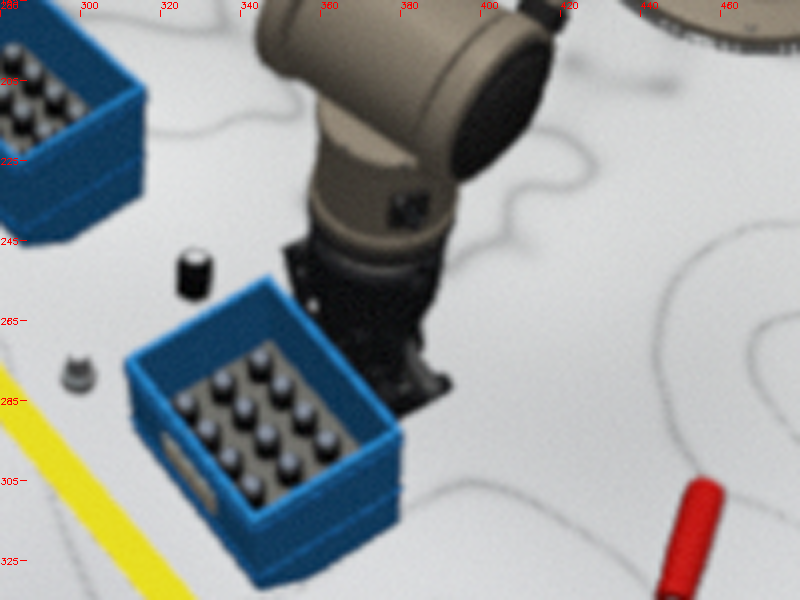

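View pics/d13.png

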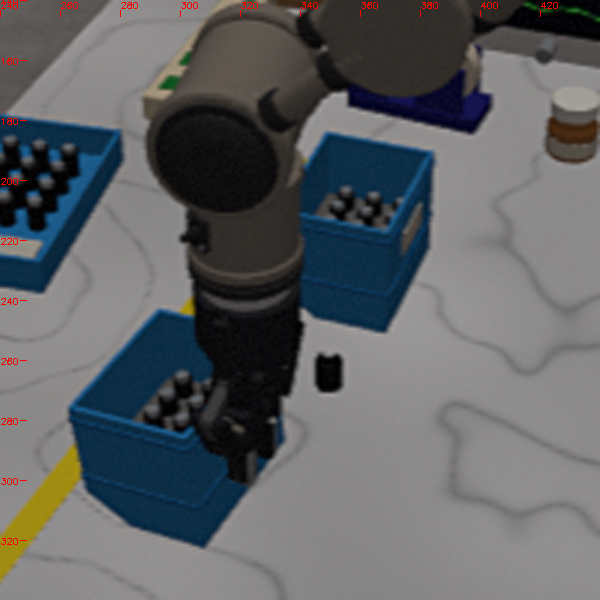

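```bash
cat >> h.py <<'E'
def pose5(obs,x0):
    """x,y,yaw,pitch(+ = tipped toward robot),z from (cam, local mm pts, px)"""
    from scipy.optimize import least_squares
    def f(q):
        x,y,a,th,z=q;o=[]
        for c,L,px in obs:
            P=np.array(L,float)/1000
            P=np.c_[P[:,0]*np.cos(th)-P[:,2]*np.sin(th),P[:,1],P[:,0]*np.sin(th)+P[:,2]*np.cos(th)+z]
            ca,sa=np.cos(a),np.sin(a)
            W=np.c_[x+ca*P[:,0]-sa*P[:,1],y+sa*P[:,0]+ca*P[:,1],P[:,2]]
            o.append((proj(c,W)-np.array(px)).ravel())
        return np.concatenate(o)
    r=least_squares(f,x0);return r.x.round(3),np.abs(r.fun).max().round(2)
E
python3 - <<'E'
from h import *
S=read_camera("scene")
L=[(58,-65,105),(-42,-65,105),(-42,65,105),(58,65,105),(-42,65,0),(22,65,0),(58,65,24),(58,-65,24)]
print(pose5([(S,L,[(312,275),(347,254.5),(380.3,293),(344.5,314.5),(380,315),(357.5,329),(345.5,332),(313.7,290)])],[.57,.14,-.12,0,0]))
# reference before push
print(pose5([(S,L,[(323,268),(358,250.5),(390,287.5),(354,307.5),(387,312.5),(365,325),(353,326.5),(322.3,285.5)])],[.57,.14,-.12,0,0]))
print(telemetry.read_state()["wrist_force"])
E
```

```text
(array([ 0.554,  0.123, -0.12 , -0.097, -0.027]), np.float64(2.53))
(array([ 0.531,  0.125, -0.139, -0.028, -0.031]), np.float64(1.59))
[-2.7603325   0.88919891  1.09265443]
```

The crate leans forward slightly under the push: the fit gives about 0.07 rad relative to before, and Fz rose to 3.8 N. I'll back off to let it settle, come lower, and check.

```bash
python3 -m inch '[0.1,6,0,0,0, 0.1,12,0,0,0, 0.1,12,0,0,0, 0.1,12,0,0,0]';  python3 -m inch '[0.1,0,0,1,0, 0.1,0,0,2,0, 0.1,0,0,3,0, 0.1,0,0,3,0, 0.1,0,0,3,0]'; python3 - <<'E'
from h import *
for n in ("scene",):
    c=read_camera(n); cv2.imwrite(f"pics/{n}14.png",c["img"])
    crop(c["img"],280,185,200,150,4,"s14.png")
E
```

```text
t: 20.8
eef_pos: [0.5092, 0.1449, 0.0565]
orientation: [0.183, 3.135, 0.0]
wrist_force: [0.3, -0.8, -0.5]
gripper_width: 0.105
t: 21.3
eef_pos: [0.509, 0.1448, 0.0532]
orientation: [-0.183, -3.136, 0.0]
wrist_force: [0.2, -0.0, -0.5]
gripper_width: 0.099
```

View pics/s14.png

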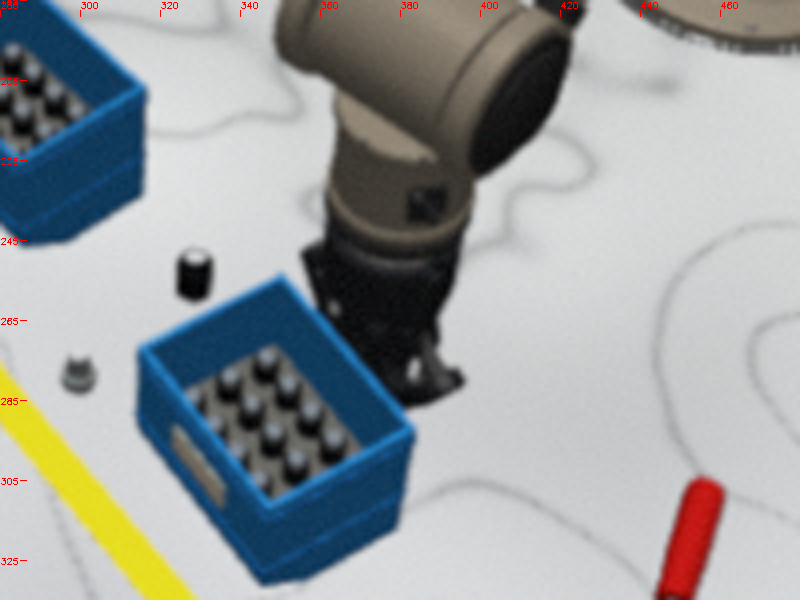

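```bash
python3 - <<'E'
from h import *
S=read_camera("scene")
print(fit([(S,[(314.7,272),(350.5,254),(383.3,293),(347,311.5)])],[.57,.14,-.12]))
E
python3 -m inch '[0.1,-4,0,0,0, 0.1,-8,0,0,0, 0.1,-11,0,0,0, 0.1,-14,0,0,0, 0.1,-17,0,0,0, 0.1,-20,0,0,0, 0.1,-23,0,0,0, 0.1,-26,0,0,0, 0.1,-29,0,0,0, 0.1,-32,0,0,0]'; python3 - <<'E'
from h import *
for n in ("scene",):
    c=read_camera(n); cv2.imwrite(f"pics/{n}15.png",c["img"])
    crop(c["img"],260,185,200,150,4,"s15.png")
E
```

```text
(array([ 0.57127058,  0.1374118 , -0.12714869]), np.float64(1.6070309472322577))
t: 22.4
eef_pos: [0.5398, 0.1411, 0.0532]
orientation: [-0.183, -3.134, 0.0]
wrist_force: [-5.9, 0.3, 3.7]
gripper_width: 0.094
```

View pics/s15.png

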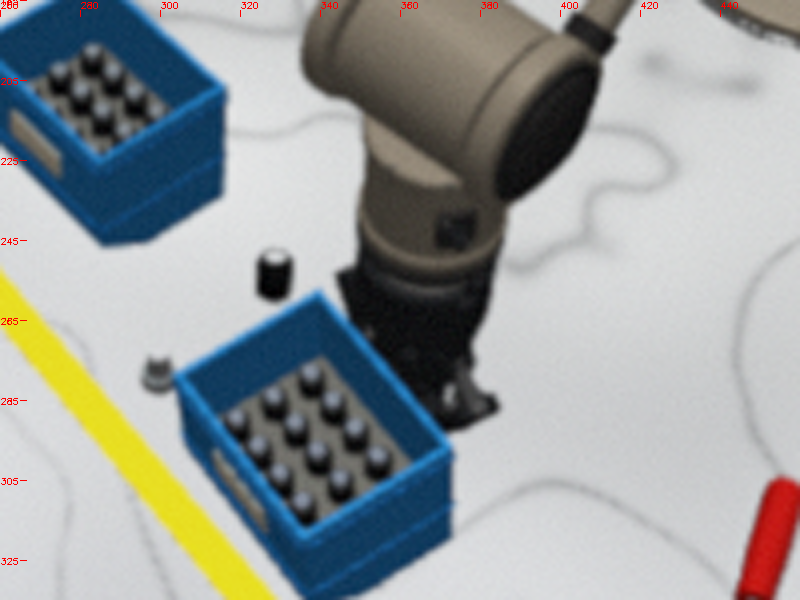

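```bash
cat >> h.py <<'E'
def fwd(c,px,x0):
    """rim corners (far-,near-,near+,far+) -> x,y,yaw,forward tilt about foot front edge x=22"""
    from scipy.optimize import least_squares
    def f(q):
        x,y,a,th=q
        P=np.array([(58,-65,105),(-42,-65,105),(-42,65,105),(58,65,105)],float)/1000-[.022,0,0]
        P=np.c_[P[:,0]*np.cos(th)+P[:,2]*np.sin(th)+.022,P[:,1],-P[:,0]*np.sin(th)+P[:,2]*np.cos(th)]
        ca,sa=np.cos(a),np.sin(a)
        return (proj(c,np.c_[x+ca*P[:,0]-sa*P[:,1],y+sa*P[:,0]+ca*P[:,1],P[:,2]])-px).ravel()
    r=least_squares(f,x0);return r.x.round(3),np.abs(r.fun).max().round(2)
E
python3 - <<'E'
from h import *
S=read_camera("scene")
for nm,p in (("orig",[(323,267),(358,250),(391,288),(356,307)]),("push1",[(312,275),(347,254.5),(380.3,293),(344.5,314.5)]),("settle",[(314.7,272),(350.5,254),(383.3,293),(347,311.5)]),
 ("push2",[(304,279),(339.7,258),(373,297.7),(336.5,320)])): print(nm,fwd(S,np.array(p),[.57,.14,-.12,0]))
E
```

```text
orig (array([ 0.556,  0.138, -0.11 , -0.074]), np.float64(0.96))
push1 (array([ 0.577,  0.137, -0.1  ,  0.019]), np.float64(1.19))
settle (array([ 0.577,  0.136, -0.117, -0.062]), np.float64(0.99))
push2 (array([ 0.596,  0.136, -0.108,  0.049]), np.float64(0.95))
```

```bash
python3 -m inch '[0,6,0,0,0, 0,12,0,0,0, 0,12,0,0,0, 0,12,0,0,0, 0,12,0,0.5,0, 0,12,0,1,0, 0,12,0,1,0]';  python3 -m inch '[0,0,0,0.5,0, 0,0,0,0.5,0]'; python3 - <<'E'
from h import *
for n in ("scene","side"):
    c=read_camera(n); cv2.imwrite(f"pics/{n}16.png",c["img"])
    if n=="scene": crop(c["img"],260,185,200,150,4,"s16.png")
    else: crop(c["img"],220,140,200,200,3,"d16.png")
E
```

```text
t: 23.2
eef_pos: [0.529, 0.1424, 0.0522]
orientation: [0.184, 3.136, -0.0]
wrist_force: [-0.2, 0.6, 0.3]
gripper_width: 0.001
t: 23.4
eef_pos: [0.5288, 0.1425, 0.0517]
orientation: [-0.183, -3.136, 0.0]
wrist_force: [0.9, 0.8, -0.5]
gripper_width: 0.0
```

View pics/s16.png

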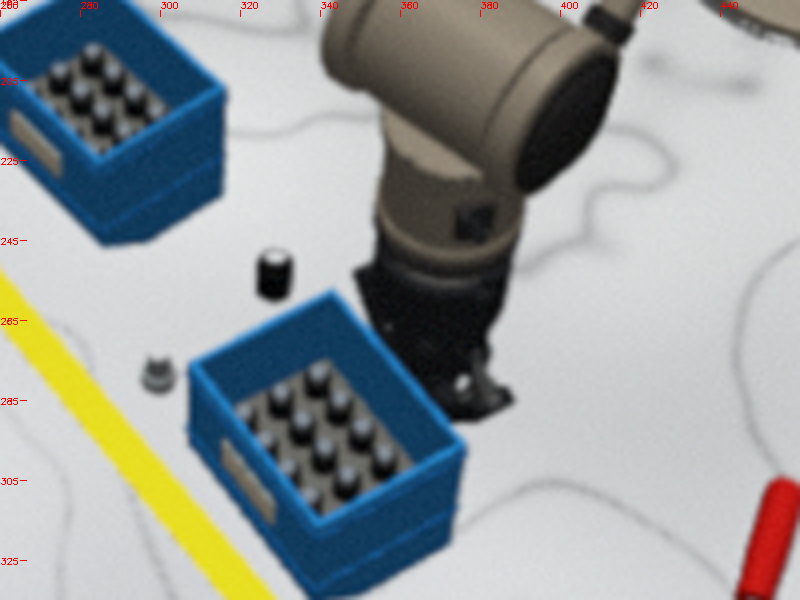

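View pics/d16.png

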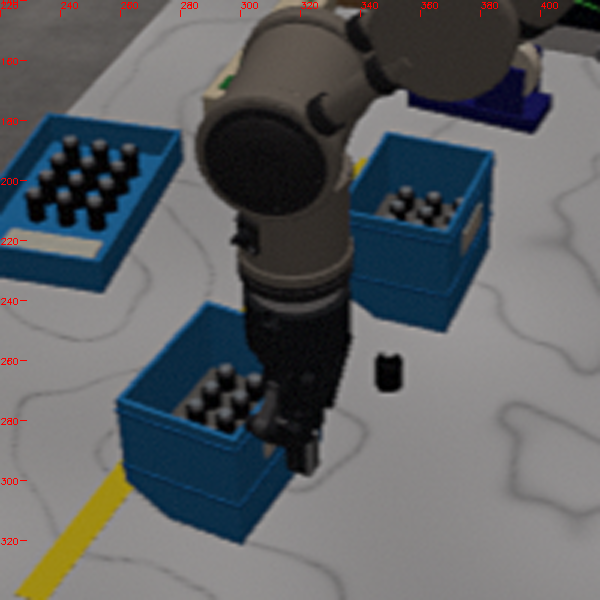

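```bash
python3 -m inch '[0,-5,0,0,0, 0,-9,0,0,0, 0,-12,0,0,0, 0,-14,0,0,0, 0,-16,0,0,0, 0,-18,0,0,0, 0,-20,0,0,0, 0,-22,0,0,0, 0,-24,0,0,0, 0,-26,0,0,0, 0,-28,0,0,0, 0,-30,0,0,0, 0,-32,0,0,0]'; python3 - <<'E'
from h import *
for n in ("scene",):
    c=read_camera(n); cv2.imwrite(f"pics/{n}17.png",c["img"])
    crop(c["img"],260,185,200,150,4,"s17.png")
E
```

```text
t: 24.8
eef_pos: [0.5597, 0.1388, 0.0517]
orientation: [-0.183, -3.134, 0.0]
wrist_force: [-5.9, -0.2, 5.2]
gripper_width: 0.004
```

View pics/s17.png

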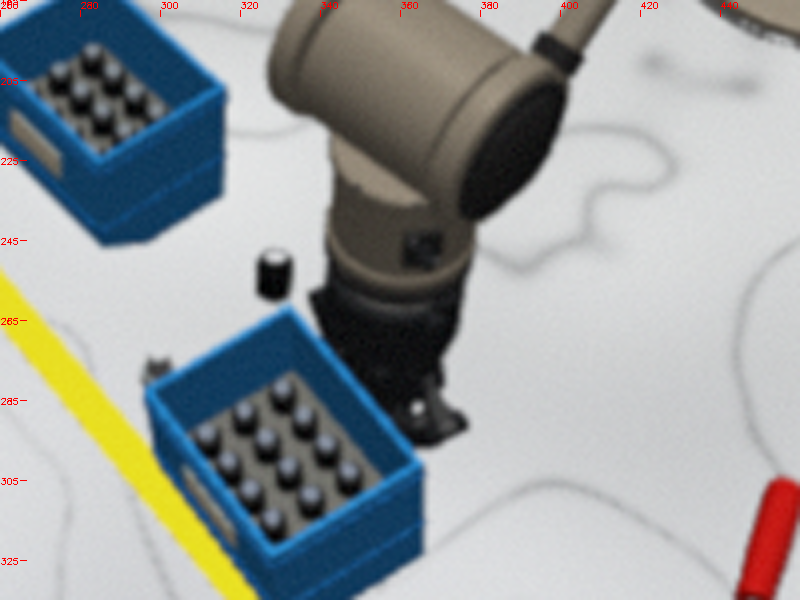

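```bash
python3 -m inch '[0,6,0,0,0, 0,12,0,0,0, 0,12,0,0,0, 0,12,0,0,0, 0,6,0,0,0, 0,3,0,0,0, 0,0,0,0,0, 0,-2,0,0,0, 0,-4,0,0,0, 0,-6,0,0,0, 0,-8,0,0,0, 0,-10,0,0,0, 0,-12,0,0,0, 0,-14,0,0,0, 0,-16,0,0,0, 0,-18,0,0,0, 0,-20,0,0,0, 0,-22,0,0,0, 0,-24,0,0,0]'; python3 -m inch '[0,6,0,0,0, 0,12,0,0,0, 0,12,0,0,0, 0,12,0,0,0]'; python3 - <<'E'
from h import *
for n in ("scene","side"):
    c=read_camera(n); cv2.imwrite(f"pics/{n}18.png",c["img"])
    if n=="scene": crop(c["img"],240,205,200,150,4,"s18.png")
    else: crop(c["img"],220,140,200,200,3,"d18.png")
E
```

```text
t: 26.75
eef_pos: [0.5837, 0.136, 0.0517]
orientation: [-0.183, -3.134, 0.0]
wrist_force: [-5.3, 0.2, 3.5]
gripper_width: -0.0
t: 27.15
eef_pos: [0.5727, 0.1374, 0.052]
orientation: [0.183, 3.135, -0.0]
wrist_force: [0.2, -0.7, -0.1]
gripper_width: 0.0
```

View pics/s18.png

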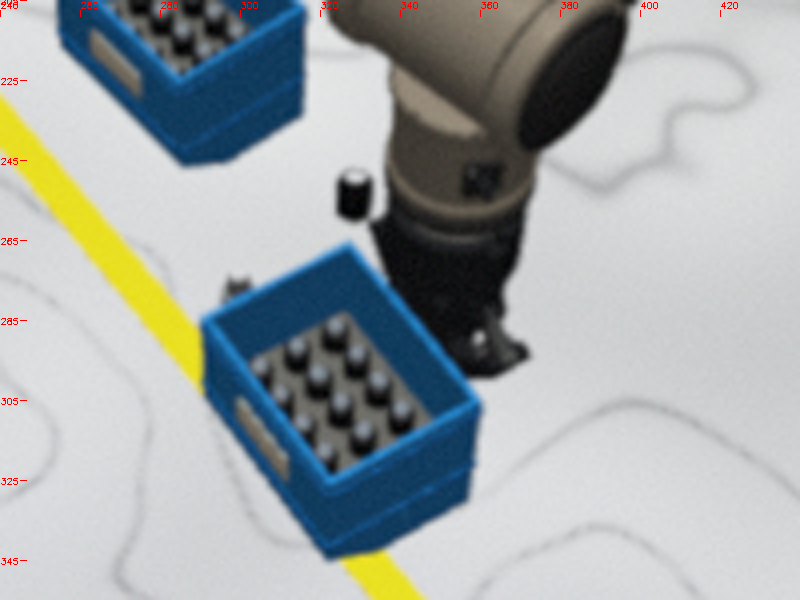

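View pics/d18.png

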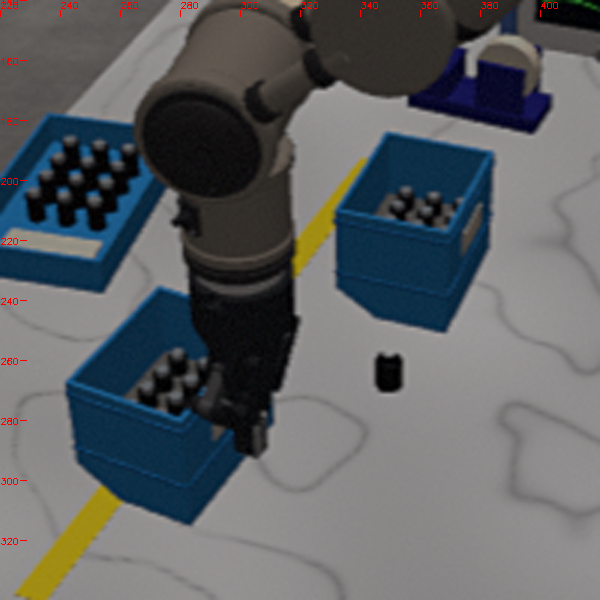

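```bash
cat >> h.py <<'E'
def inline(x,y):
    d=np.array([x-.659,y+.006]);ax=np.array([.9975,-.0703]);ay=np.array([.0703,.9975]);return (d@ax).round(4),(d@ay).round(4)
E
python3 - <<'E'
from h import *
S=read_camera("scene");D=read_camera("side")
q=fit([(S,[(291,284.5),(327.5,265.5),(360,306.2),(322.5,325.5)])],[.63,.13,-.12]);print(q,inline(*q[0][:2]))
print(onplane(D,[(273.3,236),(242.7,267.3),(281,280)],.105).round(3),rim(*q[0]).round(3))
print(telemetry.read_state()["eef_pos"])
# line edges from both cams
print("scene line",onplane(S,[(230.6,225.5),(239.8,228.8),(334,351),(343,349)],0).round(4)[:,:2].tolist())
E
```

```text
(array([ 0.63425858,  0.13023163, -0.12506049]), np.float64(1.3930629724725767)) (np.float64(-0.0343), np.float64(0.1342))
[[0.681 0.06  0.105]
 [0.696 0.185 0.105]
 [0.599 0.195 0.105]] [[0.584 0.071 0.105]
 [0.684 0.059 0.105]
 [0.7   0.187 0.105]
 [0.601 0.2   0.105]]
[0.57276985 0.13731792 0.0518389 ]
scene line [[0.645, -0.2457], [0.6328, -0.2211], [0.6774, 0.2064], [0.6584, 0.2154]]
```

```bash
python3 - <<'E'
from h import *
for n in ("scene","side"):
    c=read_camera(n)
    im=cv2.imread(f"pics/{n}0.png")
    h=cv2.cvtColor(im,cv2.COLOR_BGR2HSV);m=cv2.inRange(h,(24,150,80),(34,255,255))
    k,l,st,_=cv2.connectedComponentsWithStats(m);i=1+st[1:,4].argmax()
    v,u=np.where(l==i);W=onplane(c,np.c_[u,v].astype(float),0)[:,:2]
    a=np.polyfit(W[:,1],W[:,0],1);print(n,len(u),"x=%.4f+%.4f y"%(a[1],a[0]),W[:,1].min().round(3),W[:,1].max().round(3))
E
python3 -m inch '[0,-6,0,0,0, 0,-10,0,0,0, 0,-12,0,0,0, 0,-14,0,0,0, 0,-16,0,0,0, 0,-18,0,0,0, 0,-20,0,0,0, 0,-22,0,0,0, 0,-24,0,0,0, 0,-26,0,0,0, 0,-28,0,0,0, 0,-30,0,0,0]'; python3 -m inch '[0,6,0,0,0, 0,12,0,0,0, 0,12,0,0,0, 0,12,0,0,0]'; python3 - <<'E'
from h import *
for n in ("scene","side"):
    c=read_camera(n); cv2.imwrite(f"pics/{n}19.png",c["img"])
    if n=="scene": crop(c["img"],240,205,200,150,4,"s19.png")
    else: crop(c["img"],220,140,200,200,3,"d19.png")
E
```

```text
scene 1921 x=0.6590+0.0689 y -0.313 0.301
side 1136 x=0.6622+0.0616 y -0.315 0.302
t: 28.65
eef_pos: [0.6015, 0.134, 0.0517]
orientation: [-0.183, -3.134, 0.0]
wrist_force: [-4.6, 0.5, 4.5]
gripper_width: -0.001
t: 29.05
eef_pos: [0.5905, 0.1353, 0.052]
orientation: [0.183, 3.136, -0.0]
wrist_force: [-0.6, 0.9, 0.2]
gripper_width: 0.002
```

View pics/s19.png

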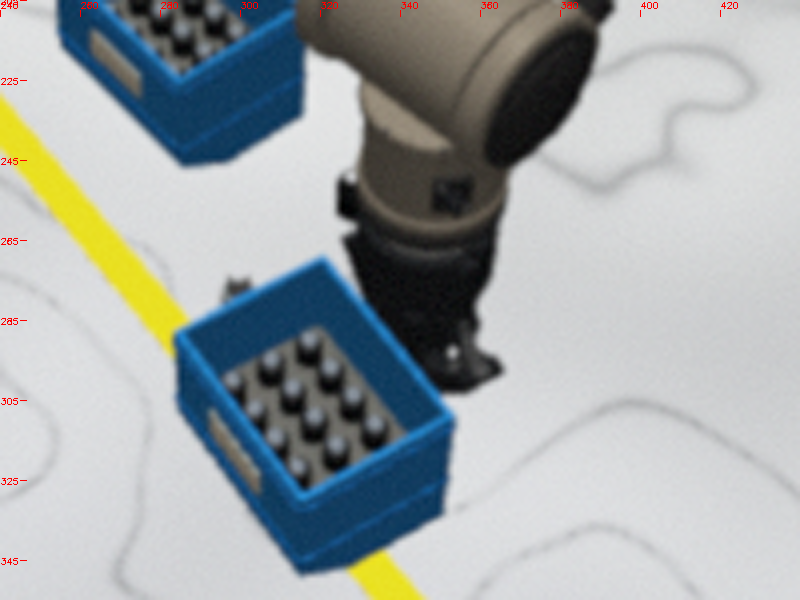

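View pics/d19.png

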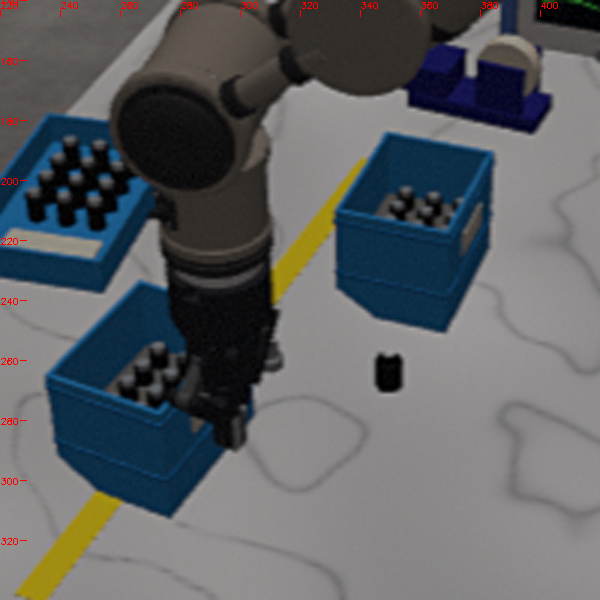

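```bash
python3 - <<'E'
from h import *
S=read_camera("scene")
q=fit([(S,[(284.3,288.7),(320.5,269.5),(353.2,310),(315.7,330)])],[.65,.13,-.12]);print(q,inline(*q[0][:2]))
E
python3 -m inch '[0,-6,0,0,0, 0,-10,0,0,0, 0,-12,0,0,0, 0,-14,0,0,0, 0,-16,0,0,0, 0,-18,0,0,0, 0,-20,0,0,0]'; python3 -m inch '[0,6,0,0,0, 0,12,0,0,0, 0,30,0,0,0, 0,60,0,-2,0, 0,80,0,-20,0, 0,80,0,-60,0, 0,80,0,-110,0, 0,80,0,-150,0, 0,80,0,-150,0]'; python3 - <<'E'
from h import *
for n in ("scene","side"):
    c=read_camera(n); cv2.imwrite(f"pics/{n}20.png",c["img"])
    if n=="scene": crop(c["img"],240,205,200,150,4,"s20.png")
    else: crop(c["img"],220,140,200,200,3,"d20.png")
E
```

```text
(array([ 0.65278478,  0.12898652, -0.11632846]), np.float64(1.3367332138460641)) (np.float64(-0.0157), np.float64(0.1342))
t: 29.9
eef_pos: [0.6095, 0.133, 0.0517]
orientation: [-0.183, -3.134, 0.0]
wrist_force: [-4.9, -0.3, 3.9]
gripper_width: 0.001
t: 30.8
eef_pos: [0.5335, 0.1427, 0.208]
orientation: [0.182, 3.124, 0.003]
wrist_force: [0.3, -0.1, -0.3]
gripper_width: -0.003
```

View pics/s20.png

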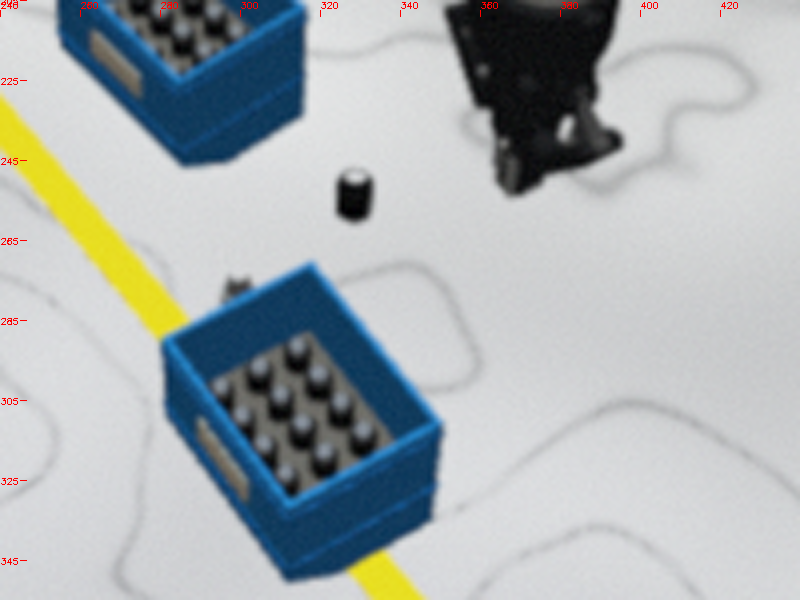

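View pics/d20.png

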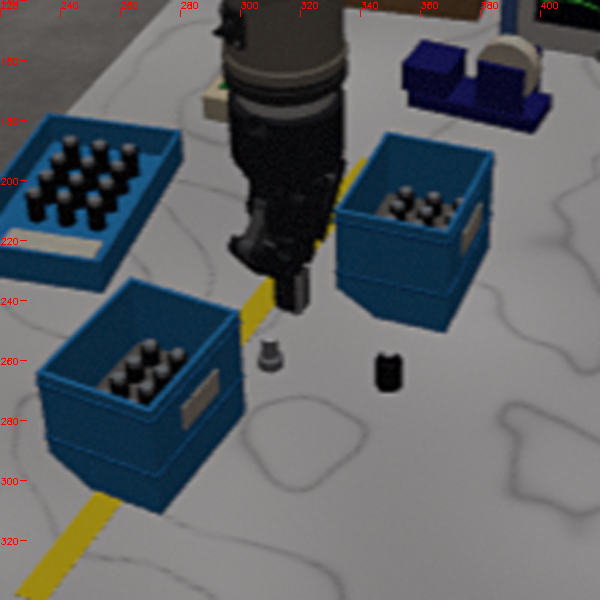

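View pics/scene20.png

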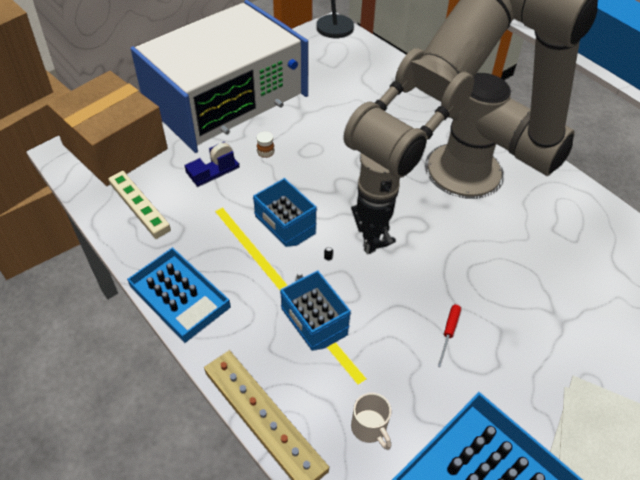

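```bash
python3 - <<'E'
from h import *
S=read_camera("scene");D=read_camera("side")
a=[(281.3,290),(317.5,271.3),(350.3,311.5),(312.3,331)]
b=[(263.3,233.3),(300,244),(270.3,276.5),(232.8,264.7)]
for o in ([(S,a)],[(D,b)],[(S,a),(D,b)]):
    q=fit(o,[.66,.13,-.12]);print(q[0].round(4),q[1].round(1),inline(*q[0][:2]))
R2=[(254,195),(284,178.5),(316,207.5),(285,226)]
print(telemetry.read_state()["wrist_force"],np.abs(cv2.imread("pics/scene20.png")[170:245,250:318].astype(int)-cv2.imread("pics/scene0.png")[170:245,250:318]).mean())
E
python3 -m inch '[0,0,0,0,0,0,0,0,0,0,0,0,0,0,0]'
```

```text
[ 0.6603  0.1275 -0.119 ] 1.8 (np.float64(-0.0081), np.float64(0.1333))
[ 0.6581  0.1263 -0.1051] 1.2 (np.float64(-0.0102), np.float64(0.1319))
[ 0.6591  0.1267 -0.1127] 1.9 (np.float64(-0.0092), np.float64(0.1324))
[ 0.12039936 -0.72427947  0.27328697] 7.596797385620915
t: 31.3
eef_pos: [0.5305, 0.1422, 0.2009]
orientation: [-0.183, -3.135, 0.001]
wrist_force: [0.3, -0.4, -0.1]
gripper_width: 0.001
```

```bash
python3 -c "
from rig import ticket
print(ticket.finish_job())"
```

```text
the job is handed in; nothing more can be done
None
```

I tipped both crates, found the orange stamp under the left one, pushed that crate onto the dispatch line, and handed the job in. No verdict comes back, so the results below are my own measurements.

- **Tipping:** I tipped the left crate first, then the right, each to about 0.90 rad (52°, slightly under the 55° asked). Each was held for about half a second and settled back flat.
- **Stamp:** it showed clearly on the left crate's underside; the right crate's underside was plain blue.
- **Pushing:** I pushed the stamped crate in short strokes with the gripper nearly or fully closed. It leaned forward roughly 0.1 rad during strokes, even after I came lower. I backed off after each one, and it settled flat each time I checked.

**Last checks:**
- **Stamped crate:** the two cameras put its origin 8 mm and 10 mm short of the line's centre, so the middle of its depth is within about 2 mm of it. It is about 0.13 m along the line from its middle, inside the 0.3 m limit, and stands flat.
- **Other crate:** its corners are at the same pixels as at the start. A raw image difference over it gave a mean of 7.6 grey levels, which I put down to noise and lighting without testing it.
- **Bystanders:** the barrel, driver, mug, tape and jar look unmoved. The adapter is partly hidden behind the pushed crate in the scene view, but the side view shows it upright and clear of it.
- **Robot:** the arm is raised and clear of everything, with wrist force near zero. The clock stood at 31.3 s of the 72 s allowed.

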